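Close down the mineral magnifier station after class

TASK

The class is over: close down the mineral station. Swing the magnifier arm round until the hole in the arm lines up with the red-ringed park hole in its bracket, take the brass thumbscrew out of its keeper hole and put it down through both holes until its head sits flat on the arm. Then load the white tray for the storeroom: the three mineral specimens lying flat on its floor, and all the blue sample cups nested upright in a single stack beside them; leave the tweezers case, dropper bottle and streak plate where they are.

Things in the scene. Friction and masses are not known exactly. Their poses are not given: they have to be found in the camera images.
- bracket: the fixed bracket of the swing-arm magnifier, bolted down at the left end of the stainless bench: grey foot 100 x 100 x 8 mm, chrome post 40 mm in diameter, and on top a grey horizontal index plate 150 mm (x) by 70 mm (y), 8 mm thick, upper face 138 mm above the bench. Origin: centre of the foot's underside, below the arm's pivot; x points along the plate to the park hole, z up. It never moves in a run.
- pivot (a point): point on the vertical axis about which the arm swings, at the height of the arm's upper face (145 mm above the bench). A chrome hinge barrel, 32 mm in diameter, stands 14 mm (its cap 20 mm) above it.
- park_hole (a point): centre of the park hole at the upper face of the fixed index plate: a 10 mm round through hole with a red ring, 50 mm from the pivot. The arm covers it when parked.
- keeper_hole (a point): centre of the keeper hole at the upper face of the index plate: a 10 mm round through hole with a white ring, 50 mm from the pivot on the side opposite the park hole, where the thumbscrew is kept while the arm swings freely.
- swing_arm (a joint): angle of the magnifier arm about the vertical pivot, rad, counter-clockwise from above positive; 0 when the arm hole stands exactly over the park hole; range -1.6 to 0.5, no stop or click at 0. The hinge is stiff enough to stay where it is left; about 1.5 N at the handle moves it.
- swing_hole (a point): centre of the 10 mm round through hole in the arm, at the arm's upper face (145 mm above the bench), 50 mm from the pivot. Here the arm is a flat chrome bar 36 mm wide and 6 mm thick, 1 mm above the index plate.
- handle (a point): top centre of the black upright handle on the arm, a cylinder 14 mm in diameter and 36 mm tall standing on the arm's upper face 110 mm from the pivot; fixed to the arm, for moving it.
- lens (a point): centre of the round magnifier lens at the arm's end, 212 mm from the pivot, 128 mm over its white rim, 12 mm thick, about 143 mm above the bench. It turns with the arm.
- thumbscrew: the brass thumbscrew, 45 g, head up, standing in the keeper hole at the start. Smooth-running shank 8 mm in diameter and 30 mm long with a 4.5 mm tapered tip; it slides through the 10 mm holes without turning. Head: a collar 22 mm in diameter, 4 mm thick, and above it a knurled round grip 16 mm in diameter; 34 mm tall in all. Origin: centre of the collar's underside (the seating face), z up along the shank axis towards the head.
- screw_tip (a point): the tip of the thumbscrew's shank, 30 mm below the seating face.
- cup0: a blue plastic sample cup, open at the top, 40 mm tall. Outer diameter 44 mm at the bottom, widening evenly to 58 mm at 31 mm up, then a straight rim band of 62 mm over the top 8 mm. Wall 2 mm. The inside floor is 14 mm above the underside, so a cup nested in another one sits 14 to 16 mm higher than it and centres itself. About 40 g. Origin: centre of the underside, z up. Stands upright on the bench at the start. Three to five cups are there, the others are absent.
- cup1: another such blue cup, the same as cup0; may be absent.
- cup2: another such blue cup, the same as cup0; may be absent.
- cup3: another such blue cup, the same as cup0; may be absent.
- cup4: another such blue cup, the same as cup0; may be absent.
- tray: a white enamel tray fixed on the bench, 200 mm (its x) by 260 mm (its y), rim 14 mm high, walls and floor 4 mm thick. Origin: centre of its underside.
- lepidolite: mineral specimen: a purple lepidolite piece, 58 mm (its x) by 44 mm (its y) over its 18 mm thick bottom layer, 38 mm tall in all, 200 g. Origin: centre of its underside, z up; lies flat on the bench.
- magnetite: mineral specimen: a black magnetite octahedron in a grey-green base of 50 mm (its x) by 44 mm (its y), 16 mm thick; 42 mm tall in all, 200 g. Origin: centre of its underside, z up; lies flat on the bench.
- fossil: mineral specimen: a beige limestone fossil slab, 66 mm (its x) by 54 mm (its y), 18 mm thick (22 mm over the spiral), 220 g. Origin: centre of its underside, z up; lies flat on the bench.
- tweezers_case: bystander: a closed brass tweezers case, 130 x 26 mm (long along its x), 14 mm tall. Origin: centre of its underside. Leave alone.
- dropper_bottle: bystander: a small amber bottle with a black cap, 30 mm in diameter, 68 mm tall. Origin: centre of its underside. Leave alone.
- streak_plate: bystander: a white porcelain streak plate, 55 x 55 x 7 mm. Origin: centre of its underside. Leave alone.
There are look-alikes about, which are no part of the job. Leave any turquoise look-alike of the cup4 alone.

How it is judged (in metres and radians):
At the end, for the whole second after the job is handed in: Arm hole within 3 mm of the park hole; thumbscrew upright through both holes, head within 4 mm of its seat on the arm, tip 15 mm or more below the index plate's top; specimens flat on the tray floor; all cups present in one upright nested stack in the tray, axes within 5 mm; all at rest (horizontal distance between swing_hole and park_hole below 0.003 m and distance between thumbscrew and swing_hole below 0.004 m and horizontal distance between screw_tip and park_hole below 0.004 m and z of screw_tip in the frame of park_hole below -0.015 m and angle between each of thumbscrew, cup0, cup1, cup2, cup3, cup4, lepidolite, magnetite, fossil's own z axis and vertical below 0.12 rad and linear speed of each of thumbscrew, cup0, cup1, cup2, cup3, cup4, lepidolite, magnetite, fossil below 0.02 m/s and height (world z) of each of cup0, cup1, cup2, cup3, cup4 below 0.075 m and x of cup0 in the frame of tray between -0.076 and 0.076 m and y of cup0 in the frame of tray between -0.106 and 0.106 m and horizontal distance between cup0 and cup1 below 0.005 m and horizontal distance between each of cup0, cup1 and cup2 below 0.005 m and horizontal distance between each of cup0, cup1, cup2 and cup3 below 0.005 m and horizontal distance between each of cup0, cup1, cup2, cup3 and cup4 below 0.005 m and x of cup1 in the frame of tray between -0.076 and 0.076 m and y of cup1 in the frame of tray between -0.106 and 0.106 m and x of cup2 in the frame of tray between -0.076 and 0.076 m and y of cup2 in the frame of tray between -0.106 and 0.106 m and x of cup3 in the frame of tray between -0.076 and 0.076 m and y of cup3 in the frame of tray between -0.106 and 0.106 m and x of cup4 in the frame of tray between -0.076 and 0.076 m and y of cup4 in the frame of tray between -0.106 and 0.106 m and height (world z) of each of lepidolite, magnetite, fossil below 0.01 m and x of lepidolite in the frame of tray between -0.085 and 0.085 m and y of lepidolite in the frame of tray between -0.115 and 0.115 m and x of magnetite in the frame of tray between -0.085 and 0.085 m and y of magnetite in the frame of tray between -0.115 and 0.115 m and x of fossil in the frame of tray between -0.085 and 0.085 m and y of fossil in the frame of tray between -0.115 and 0.115 m); the robot touches nothing.
It fails at once if the tweezers case is shifted by more than 30 mm (distance of tweezers_case from where it was at the start of the episode above 0.03 m).
It fails at once if the dropper bottle is shifted by more than 30 mm (distance of dropper_bottle from where it was at the start of the episode above 0.03 m).
It fails at once if the streak plate is shifted by more than 30 mm (distance of streak_plate from where it was at the start of the episode above 0.03 m).
Of cup0, cup1, cup2, cup3, cup4 only 3 to 5 are there at a start; the rules pass over those that are not, and their reading is None.
At some moment in a run one of cup0, cup1, cup2, cup3, cup4 may be knocked a few centimetres aside while the robot is not near it.
It also fails if it takes over 210 s, if anything falls off the work surface, if the arm or the gripper's body presses on something with over 40 N, if the wrist force passes 120 N, or if a joint passes its speed limit or range.

ROBOT

A 7-joint arm with a two-finger parallel gripper is mounted at the origin on the work surface. World frame = base frame: x ahead of the robot, y to its left, z up, the work surface at z = 0. Lengths are in mm, angles in degrees, forces in N, time in s.
With the tool pointing down it reaches from about 425 to 975 mm from the base axis. Payload 16.7 kg.
Tool frame: the origin (TCP) lies between the finger pads; the fingertips stand 11 mm ahead of it and the grasp point (between the pads) lies 8 mm behind it; z points along the fingers, y is the line along which they close (so a half turn about z gives the same grasp; the last joint's range is limited). The gripper opens to 85 mm and grips with 20 to 120 N. Pads are 22 mm wide; open, the fingers measure 114 mm over their backs; the gripper's body (76 mm by 85 mm) begins 54 mm behind the grasp point. The pads swing forward as they close: fully open they stand 13 mm farther back than shut.
Start: joints at [55.491, 24.414, 4.234, 92.017, -1.954, 63.644, -3.845], TCP at [295.267, -606.955, 242.302] pointing down, gripper open.
Joint ranges: [-163.25, 163.25], [-28.42, 122.38], [-70.27, 78.77], [12.13, 141.07], [-58.53, 238.53], [9.26, 117.41], [-156.51, 156.51]. Speed limits (degrees/s): [108.29, 108.29, 136.94, 136.94, 172.46, 172.46, 172.46].

INTERFACE

Orientations are given as [roll, pitch, yaw] about the fixed x, y, z axes, in that order (R = Rz(yaw) Ry(pitch) Rx(roll)).
In Python, from workcell import sense, optics, workorder gives the robot as it stands. The module is installed in compiled form; this text tells all that it offers.
- The arm moves only by the tool jog_arm, never from a script. Its argument "increments" is a list of rows, each a list of 5 numbers: the shift along the tool's x, y, z as a fraction of full scale, then the turn about the tool's z as a fraction of full scale, then the gripper command: -1 is shut, 1 is fully open, values between are in proportion. In form: [[tx, ty, tz, spin, hand], ...]. A call has exactly 8 rows; each row shifts and turns the commanded pose from where the row before left it, along the tool's axes as they then stand; what a row does not reach is not made up. Full scale, the value 1, is 20 mm for a shift and 60 degrees for a turn. A row lasts 1/10 s, in which the tool goes at most 50 mm and 8.59 degrees, less where a joint would pass 70% of its speed; a pose out of reach is approached as far as the arm can. A call with a number of a shift or a turn outside -1 to 1 is refused whole. A call with a gripper value outside its range is refused whole. The fingers move at their own pace and stop on an object; "force" is the grip in N (left out, the last holds). Time passes only in rows, so rows that do not move let the fingers close, or fill a call up. It gives the time, the measured TCP pose, the force, the opening and the grip force at its end, in the units of the state.
- sense(): the state, without advancing time (a new reading comes with each control period).
- optics.camera(name): name is "scene" or "top" or "wrist"; returns (picture, depth): 384x512x3 uint8, blue, green, red; 384x512 float32, mm along the optical axis (not along the pixel's ray), 0 where there is no reading.
- optics.camera_info(name): a dict with "mtx" (3x3 intrinsics, pixels), "k1" (the pictures are not rectified: a ray, as slopes to the right and down, at radius r is drawn at 1 + k1 r^2 times it, then the intrinsics apply), "rvec" (rotation vector, rad) and "tvec" (3), from world to camera coordinates, as OpenCV has them. Camera axes: x right, y down, z forward; pixel columns grow to the right and rows downward; lengths in mm; the calibration is good to about 2 mm. A picture is of the moment at which its call begins: read the wrist's pose just before it. camera_info takes no time and is no camera call; for the wrist camera it gives the pose at the moment of the call.
- workorder.finish_job(): hands the job in; it is judged then, once.
The state is a dict: "t": time; "joints": joint angles; "qvel": joint speeds; "tau": joint torques, N m; "position": TCP position; "tcp_rot": TCP orientation; "wrist_force": force on the tool from outside, world axes, zero at the start; "wrist_torque": the same for the moment, N m; "grip_width": finger opening in mm; "finger_force": force on a finger pad.
Only numpy, scipy, OpenCV 4.12 (cv2) and the standard library are available. Lean on these libraries where they do the work, as an engineer would, in place of code of your own. Each camera call takes 0.05 s, during which the arm holds its last target. There are 200 camera calls.

## Working session

There is one attempt and no reset: what is moved stays moved. The work goes in short steps, Python scripts to look and compute and a tool call to move; the robot and the scene stay as the last step left them, time stands still between calls to the robot, and variables do not carry over. Pictures are saved under pics/ and viewed, at most 14 in all, crops included, and the job is handed in when it is done.

Besides the shell and the picture viewer there is one more tool, called after "Emit:" in YAML: its name, and indented under it one key for each argument. jog_arm: Moves the arm, as the interface text tells. Shift numbers are shares of 20 mm and turn numbers shares of 60 degrees, none past 1 either way. Its arguments: {"type":"object","properties":{"increments":{"type":"array","items":{"type":"array","items":{"type":"number","minimum":-1,"maximum":1}}},"force":{"type":"number"}},"required":["increments"]}

```bash
mkdir -p pics; cat > h.py <<'E'
import numpy as np, cv2
from workcell import sense, optics, workorder
from scipy.spatial.transform import Rotation as R
def shot(n):
    i=optics.camera_info(n); p,d=optics.camera(n); return p,d,i
def ray(i,uv):
    uv=np.atleast_2d(np.array(uv,float)); K=i['mtx']
    xd=(uv-[K[0][2],K[1][2]])/[K[0][0],K[1][1]]; x=xd.copy()
    for _ in range(20): x=xd/(1+i['k1']*(x**2).sum(1,keepdims=True))
    return x
def onplane(i,uv,z):
    x=ray(i,uv); Rm=cv2.Rodrigues(np.array(i['rvec'],float))[0]; t=np.array(i['tvec'],float).ravel()
    c=-Rm.T@t; d=np.c_[x,np.ones(len(x))]@Rm
    return c+d*((z-c[2])/d[:,2])[:,None]
def cloud(i,d):
    h,w=d.shape; vv,uu=np.mgrid[:h,:w]; x=ray(i,np.c_[uu.ravel(),vv.ravel()])
    Rm=cv2.Rodrigues(np.array(i['rvec'],float))[0]; t=np.array(i['tvec'],float).ravel()
    P=(np.c_[x,np.ones(len(x))]*d.reshape(-1,1)-t)@Rm
    P[d.ravel()==0]=np.nan
    return P.reshape(h,w,3)
def proj(i,P):
    Rm=cv2.Rodrigues(np.array(i['rvec'],float))[0]; t=np.array(i['tvec'],float).ravel()
    c=np.atleast_2d(P)@Rm.T+t; x=c[:,:2]/c[:,2:]; x=x*(1+i['k1']*(x**2).sum(1,keepdims=True))
    K=i['mtx']; return x*[K[0][0],K[1][1]]+[K[0][2],K[1][2]]
E
python3 - <<'E'
from h import *
s=sense(); print(s)
for n in('scene','top'):
    p,d,i=shot(n); np.savez('pics/'+n,p=p,d=d); print(n,i['mtx'],i['k1'],onplane(i,[[0,0],[511,0],[0,383],[511,383]],0).round())
    cv2.imwrite(f'pics/{n}0.png',cv2.resize(p,(800,600),interpolation=cv2.INTER_CUBIC))
E
```

```text
{'t': 0.0, 'joints': array([55.49133523, 24.45155771,  4.23070152, 92.05318513, -1.95291994,
       63.64219061, -3.84456423]), 'qvel': array([-0.06738565,  0.08686675, -0.09114228, -0.06333959,  0.01187405,
        0.02637068,  0.02810702]), 'tau': array([-2.06588418e-03, -9.49831581e+01,  3.75989333e+00, -4.63510072e+01,
        1.90017326e-02,  1.03014323e-02,  1.24170106e-05]), 'position': array([ 295.09898353, -606.63490683,  241.58078058]), 'tcp_rot': array([-1.79925459e+02,  6.18904565e-03,  2.59420461e+01]), 'wrist_force': array([ 0.1634308 , -0.62570154, -0.08120422]), 'wrist_torque': array([ 0.04667427, -0.03541758,  0.0045358 ]), 'finger_force': 0.0, 'grip_width': 85.51286537379457}
scene [[441.27227168   0.         261.77211182]
 [  0.         441.27227168 187.40404416]
 [  0.           0.           1.        ]] -0.10268879519443362 [[  716. -2136.     0.]
 [-1695.  -285.     0.]
 [ 1360.    73.     0.]
 [  393.   852.     0.]]
top [[442.55276911   0.         246.9945221 ]
 [  0.         442.55276911 188.61761501]
 [  0.           0.           1.        ]] -0.030805500317284292 [[1170.  812.    0.]
 [1106. -725.    0.]
 [  39.  784.    0.]
 [  13. -635.    0.]]
```

View pics/scene0.png

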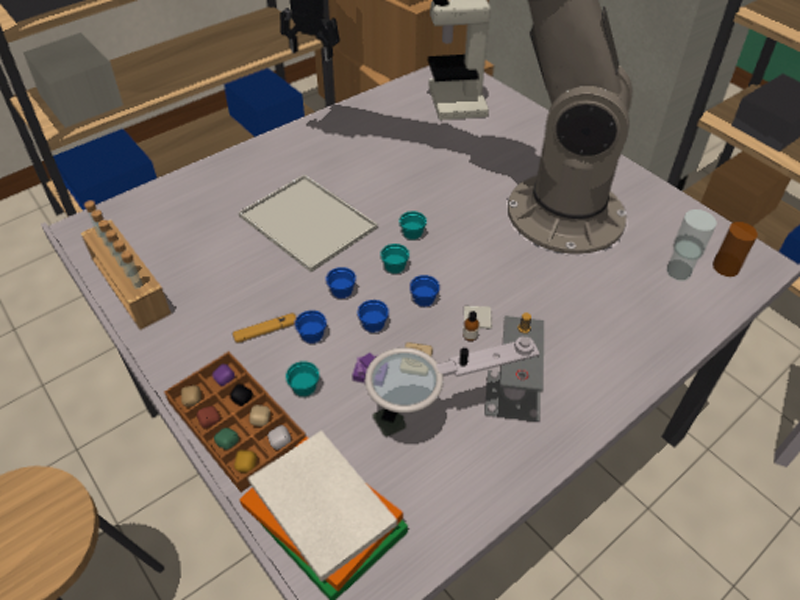

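View pics/top0.png

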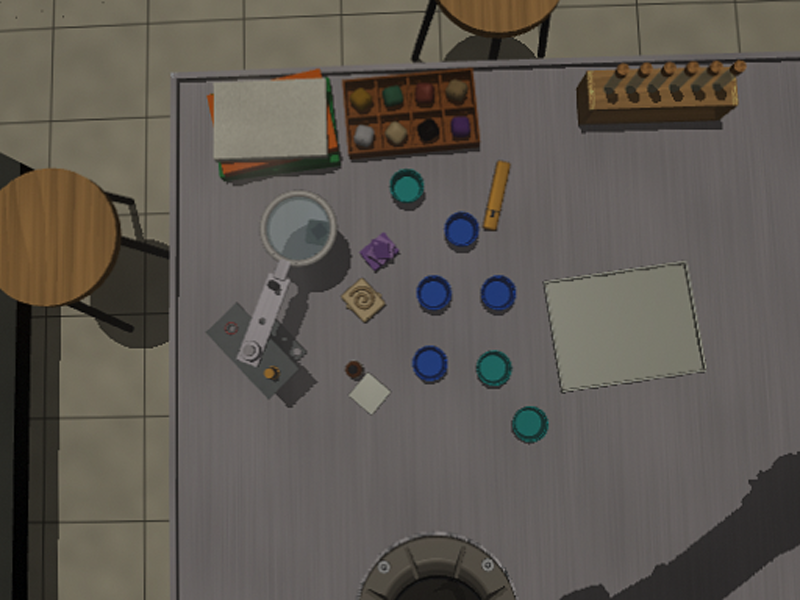

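The scene view shows the magnifier at (400-540, 340-400), with the tray at (308,222). In the top view the tray is at (625,327) and the screw at (270,373). The red ring is at (231,328), and the lens at (298,228) has dark magnetite beneath it. The lepidolite is at (380,252) and the fossil at (363,300).

Cups in the top view: the blue ones at (461,230), (434,294), (498,294) and (430,364) fit the description. The turquoise ones at (407,188), (493,369) and (529,424) are look-alikes. The minerals inside the brown box are not among the specimens, because the specimens lie on the bench.

```bash
cat > m.py <<'E'
from h import *
def blobs(p,name,lo,hi,i,z,amin=25,box=None):
    hsv=cv2.cvtColor(p,cv2.COLOR_BGR2HSV); m=cv2.inRange(hsv,lo,hi)
    m=cv2.morphologyEx(m,cv2.MORPH_CLOSE,np.ones((3,3)))
    for c in cv2.findContours(m,0,2)[0]:
        if cv2.contourArea(c)<amin: continue
        (u,v),(w,h),a=cv2.minAreaRect(c)
        q=onplane(i,cv2.boxPoints(cv2.minAreaRect(c)),z)
        C=q.mean(0)
        e1,e2=q[1]-q[0],q[2]-q[1]
        print(name,'px',(round(u),round(v)),'area',cv2.contourArea(c),'C',C[:2].round(1),'L',np.linalg.norm(e1).round(),np.degrees(np.arctan2(e1[1],e1[0])).round(),np.linalg.norm(e2).round(),np.degrees(np.arctan2(e2[1],e2[0])).round())
E
python3 - <<'E'
from m import *
p,d,i=shot('top')
blobs(p,'blue',(108,120,50),(125,255,255),i,40)
blobs(p,'teal',(80,120,50),(100,255,255),i,40)
blobs(p,'purple',(126,60,30),(165,255,255),i,20)
blobs(p,'brass',(12,130,80),(28,255,255),i,150,8)
blobs(p,'beige',(12,40,130),(26,120,255),i,20)
blobs(p,'red',(0,90,60),(8,255,255),i,138,5)
blobs(p,'red2',(172,90,60),(180,255,255),i,138,5)
P=cloud(i,d); 
m=((P[...,2]>3)&(P[...,2]<200)).astype(np.uint8)
n,l,s,c=cv2.connectedComponentsWithStats(m)
for k in range(1,n):
    if s[k,4]>40:
        q=P[l==k]; print(c[k].round(),s[k,4],np.median(q,0).round(),q.min(0).round(),q.max(0).round())
crop=cv2.resize(p[110:275,120:285],(800,800)[:2] if 0 else (600,600),interpolation=cv2.INTER_CUBIC); cv2.imwrite('pics/c1.png',crop)
E
```

```text
blue px (274, 232) area 359.0 C [ 4.438e+02 -3.000e-01] L 57.0 -92.0 60.0 178.0
blue px (318, 186) area 350.5 C [ 564.7 -124.9] L 58.0 -92.0 58.0 177.0
blue px (277, 187) area 350.5 C [566.7 -11.2] L 59.0 -47.0 58.0 -137.0
blue px (295, 146) area 318.5 C [677.9 -64.8] L 55.0 -92.0 59.0 178.0
teal px (339, 271) area 375.5 C [ 334.2 -170.6] L 59.0 -92.0 59.0 177.0
teal px (316, 235) area 362.0 C [ 432.6 -111.3] L 57.0 -92.0 59.0 178.0
teal px (260, 120) area 276.0 C [757.4  29.8] L 56.0 -92.0 54.0 178.0
purple px (242, 160) area 298.0 C [646.6  83.6] L 58.0 -53.0 48.0 -143.0
purple px (294, 81) area 110.0 C [871.4 -72.4] L 31.0 -92.0 35.0 178.0
brass px (173, 237) area 27.0 C [438.1 256.5] L 21.0 -53.0 14.0 -142.0
brass px (36, 152) area 5318.5 C [667.8 609.1] L 196.0 -92.0 226.0 -179.0
brass px (317, 124) area 308.0 C [ 712.2 -114.1] L 112.0 -15.0 21.0 -105.0
brass px (300, 82) area 30.0 C [824.1 -75.7] L 28.0 -92.0 42.0 178.0
brass px (282, 83) area 110.0 C [822.6 -28.2] L 41.0 -85.0 47.0 -175.0
brass px (134, 69) area 8.5 C [875.1 352.3] L 8.0 -92.0 48.0 -180.0
brass px (301, 61) ar
[... 902 characters left out ...]
242. 160.] 361 [645.  83.  29.] [613.  45.   3.] [690. 121.  44.]
[399. 208.] 4771 [ 500. -353.    5.] [ 387. -499.    3.] [ 617. -210.   22.]
[277. 187.] 409 [569. -11.  17.] [530. -47.   3.] [602.  27.  48.]
[318. 187.] 412 [ 566. -127.   17.] [ 533. -161.    3.] [599. -91.  46.]
[232. 192.] 475 [559. 115.  18.] [520.  78.   3.] [599. 155.  27.]
[274. 232.] 418 [444.  -0.  16.] [412. -36.   3.] [483.  31.  44.]
[315. 235.] 422 [ 432. -114.   17.] [ 399. -148.    3.] [468. -80.  44.]
[234. 248.] 463 [399. 114.   8.] [357.  71.   3.] [453. 149.  73.]
[339. 271.] 441 [ 331. -175.   16.] [ 297. -209.    3.] [ 364. -141.   44.]
[279. 366.] 3073 [85. -0. 16.] [  31. -136.    3.] [142. 133. 199.]
```

View pics/c1.png

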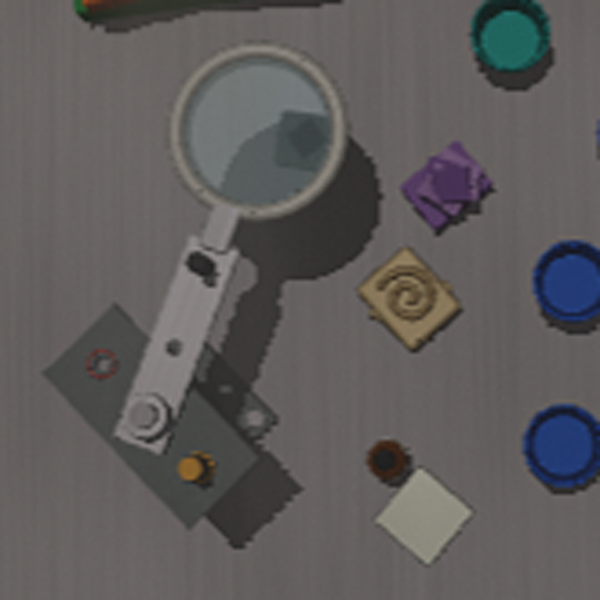

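The crop shows the red ring at (101,364), the pivot at (147,414), the arm hole at (174,348) and the brass screw at (190,467). The magnetite is visible through the lens at (303,138).

```bash
python3 - <<'E'
from m import *
p,d,i=shot('top')
f=lambda u,v:(120+u/3.636,110+v/3.636)
for n,u,v,z in [('park',101,364,138),('pivot',147,414,165),('hole',174,348,145),('screw',190,467,170),('handle',200,263,181),('lens',258,130,146),('magn',303,138,25),('lep',447,186,30),('fos',409,299,20),('bottle',389,460,68),('streak',424,516,7)]:
    print(n,onplane(i,[f(u,v)],z).round(1)[0])
m=((cv2.cvtColor(p,cv2.COLOR_BGR2HSV)[...,2]>110)).astype(np.uint8); m[:,:330]=0;m[:160]=0;m[265:]=0
c=max(cv2.findContours(m,0,2)[0],key=cv2.contourArea); r=cv2.minAreaRect(c); print(r,onplane(i,cv2.boxPoints(r),14).round(1))
w=optics.camera_info('wrist'); Rm=cv2.Rodrigues(np.array(w['rvec']))[0]; print((-Rm.T@w['tvec']).round(1), Rm.round(2), w['mtx'])
E
```

```text
park [508.3 322.3 138. ]
pivot [472.1 284.2 165. ]
hole [517.6 269.4 145. ]
screw [435.7 254.3 170. ]
handle [572.3 243.7 181. ]
lens [668.6 208.4 146. ]
magn [684.8 191.8  25. ]
lep [642.9  80.9  30. ]
fos [557.6 112.8  20. ]
bottle [435.4 127.6  68. ]
streak [391.  106.1   7. ]
((399.4678039550781, 208.2825469970703), (71.91875457763672, 93.53468322753906), 81.57302856445312) [[ 584.1 -211.6   14. ]
 [ 615.  -472.8   14. ]
 [ 415.8 -488.8   14. ]
 [ 385.6 -231.3   14. ]]
[ 356.5 -576.9  374.1] [[ 0.44 -0.9  -0.  ]
 [-0.87 -0.42  0.27]
 [-0.24 -0.12 -0.96]] [[336.82125903   0.         262.29590012]
 [  0.         336.82125903 197.98750033]
 [  0.           0.           1.        ]]
```

Emit:
jog_arm:
  increments:
    - [0,0,-0.2,0.13,1]
    - [0,0,-0.2,0.13,1]
    - [0,0,-0.2,0.13,1]
    - [0,0,-0.2,0.13,1]
    - [0,0,-0.2,0.13,1]
    - [0,0,-0.2,0.13,1]
    - [0,0,0,0,1]
    - [0,0,0,0,1]

```text
t: 1.0
position: [295.4, -606.8, 266.1]
tcp_rot: [-180.0, 0.0, -20.6]
wrist_force: [-0.6, 0.6, -0.0]
grip_width: 84.9
finger_force: 0.0
```

Emit:
jog_arm:
  increments:
    - [0.1,-0.94,-0.1,0,1]
    - [0.1,-0.94,-0.1,0,1]
    - [0.1,-0.94,-0.1,0,1]
    - [0.1,-0.94,-0.1,0,1]
    - [0.1,-0.94,-0.1,0,1]
    - [0.1,-0.94,-0.1,0,1]
    - [0.1,-0.94,-0.1,0,1]
    - [0.1,-0.94,-0.1,0,1]

```text
t: 1.8
position: [364.6, -470.1, 282.5]
tcp_rot: [-180.0, -0.0, -20.7]
wrist_force: [-0.3, 0.1, -0.2]
grip_width: 85.4
finger_force: 0.0
```

Emit:
jog_arm:
  increments:
    - [0.1,-0.94,0,0,1]
    - [0.1,-0.94,0,0,1]
    - [0.1,-0.94,0,0,1]
    - [0.1,-0.94,0,0,1]
    - [0.1,-0.94,0,0,1]
    - [0.1,-0.94,0,0,1]
    - [0.1,-0.94,0,0,1]
    - [0.1,-0.94,0,0,1]

```text
t: 2.6
position: [432.8, -335.2, 282.5]
tcp_rot: [-180.0, -0.0, -20.7]
wrist_force: [-0.0, 0.5, -0.8]
grip_width: 85.5
finger_force: 0.0
```

Emit:
jog_arm:
  increments:
    - [0.1,-0.94,0,0,1]
    - [0.1,-0.94,0,0,1]
    - [0.1,-0.94,0,0,1]
    - [0.1,-0.94,0,0,1]
    - [0.1,-0.94,0,0,1]
    - [0.1,-0.94,0,0,1]
    - [0.1,-0.94,0,0,1]
    - [0.1,-0.94,0,0,1]

```text
t: 3.4
position: [500.9, -200.4, 282.5]
tcp_rot: [-180.0, -0.0, -20.7]
wrist_force: [0.0, 0.3, 0.1]
grip_width: 85.5
finger_force: 0.0
```

Emit:
jog_arm:
  increments:
    - [-0.35,-0.92,0,0,1]
    - [-0.35,-0.92,0,0,1]
    - [-0.35,-0.92,0,0,1]
    - [-0.35,-0.92,0,0,1]
    - [-0.35,-0.92,0,0,1]
    - [-0.35,-0.92,0,0,1]
    - [-0.35,-0.92,0,0,1]
    - [-0.35,-0.92,0,0,1]

```text
t: 4.2
position: [500.2, -43.0, 282.5]
tcp_rot: [180.0, -0.0, -20.7]
wrist_force: [0.2, -0.6, 0.2]
grip_width: 85.3
finger_force: 0.0
```

Emit:
jog_arm:
  increments:
    - [-0.35,-0.92,0,0,1]
    - [-0.35,-0.92,0,0,1]
    - [-0.35,-0.92,0,0,1]
    - [-0.35,-0.92,0,0,1]
    - [-0.35,-0.92,0,0,1]
    - [-0.35,-0.92,0,0,1]
    - [-0.35,-0.92,0,0,1]
    - [-0.35,-0.92,0,0,1]

```text
t: 5.0
position: [500.0, 114.3, 282.5]
tcp_rot: [180.0, -0.0, -20.7]
wrist_force: [0.9, -0.5, -0.8]
grip_width: 85.6
finger_force: 0.0
```

Emit:
jog_arm:
  increments:
    - [-0.35,-0.92,0,0,1]
    - [-0.35,-0.92,0,0,1]
    - [-0.35,-0.92,0,0,1]
    - [-0.35,-0.92,0,0,1]
    - [-0.35,-0.92,0,0,1]
    - [-0.35,-0.92,0,0,1]
    - [-0.35,-0.92,0,0,1]
    - [0,0,0,0,1]

```text
t: 5.8
position: [499.4, 253.8, 282.4]
tcp_rot: [-179.9, 0.0, -20.5]
wrist_force: [0.1, 0.1, -0.3]
grip_width: 85.2
finger_force: 0.0
```

```bash
python3 - <<'E'
from h import *
p,d,i=shot('wrist'); print(sense()['position'])
cv2.imwrite('pics/w1.png',cv2.resize(p,(800,600),interpolation=cv2.INTER_CUBIC))
P=cloud(i,d); np.savez('pics/w1',p=p,P=P,**{k:np.array(v) for k,v in i.items()})
E
```

```text
[499.78250006 252.07199902 282.39436719]
```

View pics/w1.png

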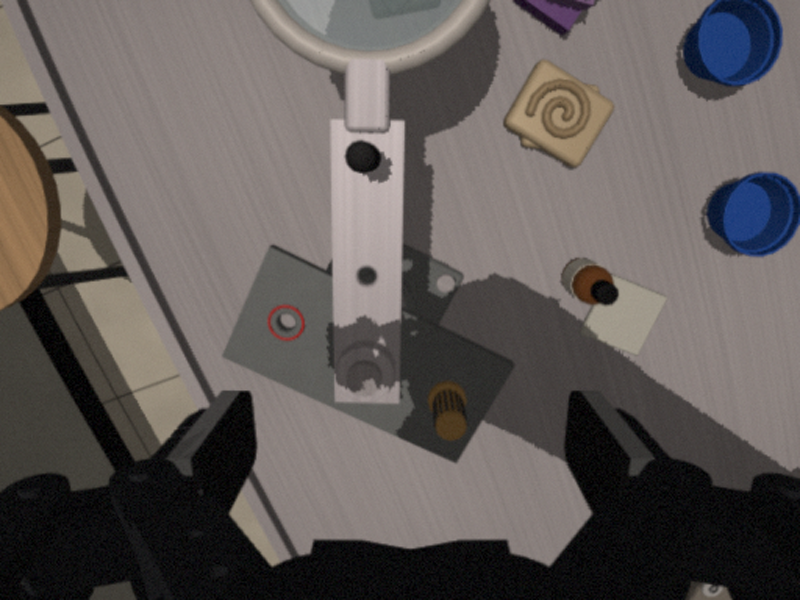

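The wrist view shows the park ring at (287,321), arm hole at (367,275), handle top at (362,156), pivot cap at (366,372) and the screw's grip at (449,410).

```bash
python3 - <<'E'
from h import *
z=np.load('pics/w1.npz'); i={k:z[k] for k in('mtx','k1','rvec','tvec')}; p=z['p'];P=z['P']
for n,u,v,h in [('park',287,321,138),('hole',367,275,145),('handle',362,156,181),('pivot',366,372,165),('armL',332,260,145),('armR',404,260,145),('armL2',334,130,145),('armR2',405,130,145),('c1',273,245,138),('c2',514,363,138),('c3',456,462,138),('c4',223,356,138)]:
    print(n,onplane(i,[(u/1.5625,v/1.5625)],h).round(1)[0], P[int(v/1.5625),int(u/1.5625)].round(1))
hsv=cv2.cvtColor(p,cv2.COLOR_BGR2HSV); m=cv2.inRange(hsv,(8,120,40),(28,255,255)); m[:235]=0; m[:,:250]=0;m[:,320:]=0
q=P[m>0]; q=q[np.isfinite(q[:,0])]; print(len(q),np.percentile(q,[2,50,98],axis=0).round(1)); t=q[q[:,2]>q[:,2].max()-4]; print('top',t.mean(0),t.min(0),t.max(0))
q=P[95:105,225:238].reshape(-1,3); print(np.nanmax(P[92:112,220:245,2]))
E
```

```text
park [509.  323.4 138. ] [483.  370.2   0.6]
hole [518.7 271.4 145. ] [497.1 292.6  12.3]
handle [573.8 248.7 181. ] [574.5 249.  180.6]
pivot [475.3 287.6 165. ] [475.9 287.5 166.2]
armL [532.4 285.5 145. ] [517.3 314.2   6.4]
armR [519.3 250.5 145. ] [497.9 261.1   9.2]
armL2 [591.9 259.8 145. ] [592.1 260.1 146.7]
armR2 [579.5 227.2 145. ] [nan nan nan]
c1 [550.2 313.3 138. ] [545.1 354.7   1. ]
c2 [441.6 213.7 138. ] [441.7 214.4 136.9]
c3 [393.2 265.1 138. ] [394.3 265.5 138.1]
c4 [503.  366.2 138. ] [503.9 366.5 137.9]
564 [[429.2 247.4 140.7]
 [439.8 255.7 170.9]
 [445.7 265.6 173.6]]
top [435.96564104 256.37146553 172.51131508] [427.59287997 248.82056591 170.19332712] [443.48434964 263.89300169 174.18169072]
183.53660050795088
```

Emit:
jog_arm:
  increments:
    - [0.885,-0.285,0,0,1]
    - [0.885,-0.285,0,0,1]
    - [0.885,-0.285,0,0,1]
    - [0.885,-0.285,0,0,1]
    - [0,0,0.9,0,1]
    - [0,0,0.9,0,1]
    - [0,0,0.9,0,1]
    - [0,0,0.9,0,1]

```text
t: 6.65
position: [574.8, 245.8, 209.9]
tcp_rot: [180.0, -0.0, -20.8]
wrist_force: [0.5, -1.5, -0.8]
grip_width: 85.6
finger_force: 0.0
```

Emit:
jog_arm:
  increments:
    - [0,0,0.9,0,1]
    - [0,0,0.9,0,1]
    - [0,0,0.5,0,1]
    - [0,0,0,0,-1]
    - [0,0,0,0,-1]
    - [0,0,0,0,-1]
    - [0,0,0,0,-1]
    - [0,0,0,0,-1]
  force: 30

```text
t: 7.45
position: [575.6, 246.7, 165.0]
tcp_rot: [-179.9, -0.0, -20.9]
wrist_force: [-3.7, -4.6, 13.3]
grip_width: 13.2
finger_force: 32.9
```

Emit:
jog_arm:
  increments:
    - [0,0,0,0,-1]
    - [0,0,0,0,-1]
    - [0,0,0,0,-1]
    - [0,0,0,0,-1]
    - [0,0,0,0,-1]
    - [0,0,0,0,-1]
    - [0,0,0,0,-1]
    - [0,0,0,0,-1]

```text
t: 8.25
position: [575.6, 246.7, 165.1]
tcp_rot: [-180.0, -0.0, -20.9]
wrist_force: [-1.5, -0.2, 5.8]
grip_width: 12.6
finger_force: 29.3
```

Emit:
jog_arm:
  increments:
    - [-0.0135,-0.385,0,-0.0667,-1]
    - [-0.0135,-0.385,0,-0.0667,-1]
    - [-0.0135,-0.385,0,-0.0667,-1]
    - [-0.0135,-0.385,0,-0.0667,-1]
    - [-0.0135,-0.385,0,-0.0667,-1]
    - [-0.0135,-0.385,0,-0.0667,-1]
    - [-0.0135,-0.385,0,-0.0667,-1]
    - [-0.0135,-0.385,0,-0.0667,-1]

```text
t: 9.05
position: [582.8, 307.2, 165.2]
tcp_rot: [-180.0, -0.2, 11.2]
wrist_force: [13.2, 2.0, -3.2]
grip_width: 12.9
finger_force: 29.2
```

Emit:
jog_arm:
  increments:
    - [-0.0135,-0.385,0,-0.0667,-1]
    - [-0.0135,-0.385,0,-0.0667,-1]
    - [-0.0135,-0.385,0,-0.0667,-1]
    - [-0.0135,-0.385,0,-0.0667,-1]
    - [-0.0135,-0.385,0,-0.0667,-1]
    - [-0.0135,-0.385,0,-0.0667,-1]
    - [0,0,0,0,-1]
    - [0,0,0,0,-1]

```text
t: 9.85
position: [565.5, 351.9, 165.3]
tcp_rot: [-179.9, -0.5, 35.2]
wrist_force: [23.3, 16.7, -13.0]
grip_width: 12.6
finger_force: 29.6
```

```bash
python3 - <<'E'
from h import *
s=sense(); print(s['position'],s['wrist_force'],s['tcp_rot'])
p,d,i=shot('wrist')
cv2.imwrite('pics/w2.png',cv2.resize(p,(800,600),interpolation=cv2.INTER_CUBIC))
P=cloud(i,d); np.savez('pics/w2',p=p,P=P,**{k:np.array(v) for k,v in i.items()})
E
```

```text
[565.53131309 351.89456977 165.31706414] [ 23.28186698  16.72465581 -13.02112645] [-179.92740361   -0.49486534   35.184656  ]
```

View pics/w2.png

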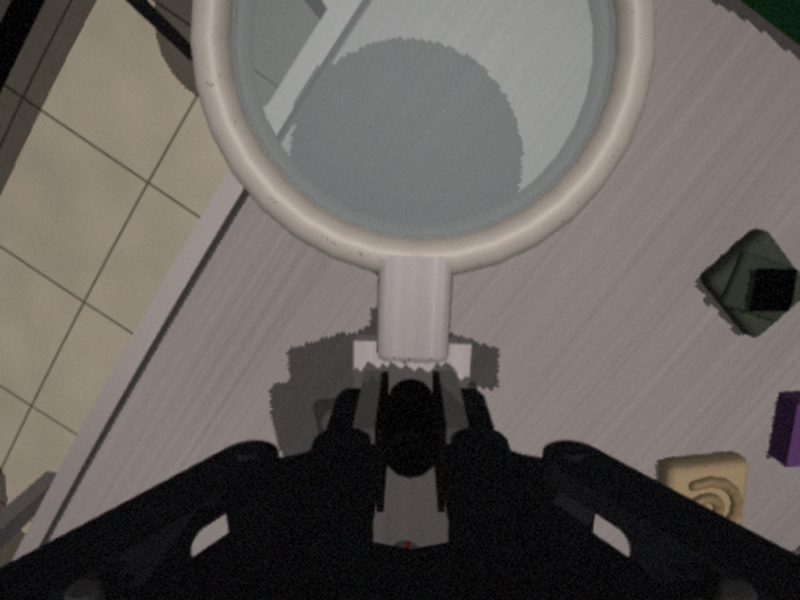

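The lens and handle are in grip (handle (412,430)). The magnetite is now uncovered at (755,285).

Emit:
jog_arm:
  increments:
    - [0.03,-0.385,0,-0.0667,-1]
    - [0.03,-0.385,0,-0.0667,-1]
    - [0.03,0,0,0,-1]
    - [0,0,0,0,-1]
    - [0,0,0,0,0]
    - [0,0,0,0,0]
    - [0,0,0,0,0]
    - [0,0,0,0,0]

```text
t: 10.7
position: [554.4, 362.5, 164.3]
tcp_rot: [180.0, 0.0, 43.2]
wrist_force: [-0.5, 0.2, 0.0]
grip_width: 42.3
finger_force: 0.0
```

Emit:
jog_arm:
  increments:
    - [0,0,-1,0,0]
    - [0,0,-1,0,0.3]
    - [0,0,-1,0,0.3]
    - [-1,0,-1,0,0.3]
    - [-1,0,-1,0,0.3]
    - [-1,0,0,0,0.3]
    - [-1,0,0,0,0.3]
    - [0,0,0,0,0.3]

```text
t: 11.5
position: [495.0, 306.4, 264.8]
tcp_rot: [179.9, 0.0, 43.1]
wrist_force: [0.1, 1.1, 0.6]
grip_width: 55.8
finger_force: 0.0
```

```bash
python3 - <<'E'
from h import *
s=sense(); print(s['position'],s['wrist_force'],s['tcp_rot'])
p,d,i=shot('wrist')
cv2.imwrite('pics/w3.png',cv2.resize(p[150:342,128:384],(800,600),interpolation=cv2.INTER_CUBIC))
P=cloud(i,d); np.savez('pics/w3',p=p,P=P,**{k:np.array(v) for k,v in i.items()})
E
```

```text
[495.03521621 306.40483508 264.83463627] [0.14210215 1.06041121 0.55538127] [1.79928873e+02 1.86874269e-02 4.31360370e+01]
```

View pics/w3.png

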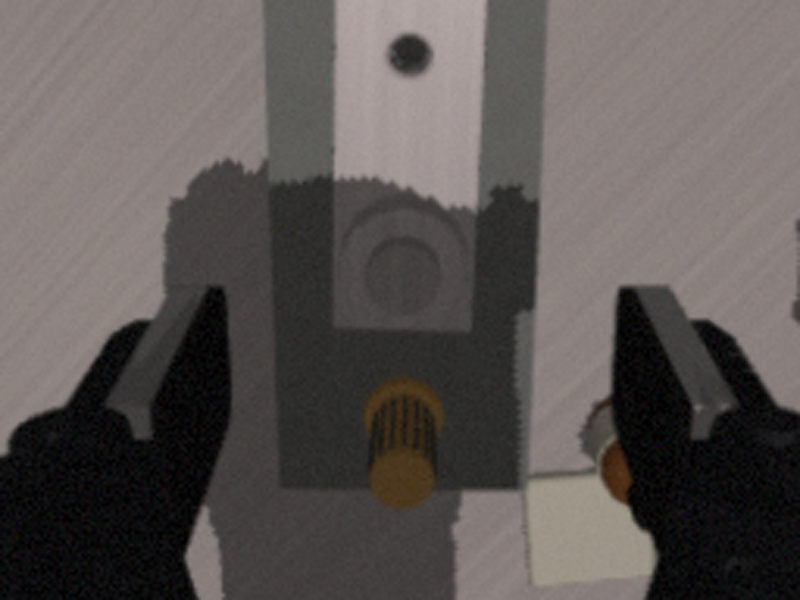

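The crop shows the arm hole at (410,54), the arm edges at 333-486, the plate edges at 264-547 and the screw top at (402,480).

```bash
python3 - <<'E'
from h import *
z=np.load('pics/w3.npz'); i={k:z[k] for k in('mtx','k1','rvec','tvec')}; P=z['P']
f=lambda u,v:(128+(u+.5)/3.125-.5,150+(v+.5)/3.125-.5)
g=lambda u,v,h:onplane(i,[f(u,v)],h)[0,:2]
ang=lambda a,b:np.degrees(np.arctan2(*(a-b)[::-1])).round(2)
print('plate L',ang(g(264,20,138),g(280,480,138)),'R',ang(g(547,20,138),g(519,485,138)))
print('arm L',ang(g(333,20,145),g(333,320,145)),'R',ang(g(486,20,145),g(472,320,145)))
h=g(410,54,145);pv=g(402,274,165);col=g(403,417,142);top=g(402,479,172)
pc=(g(264,20,138)+g(547,20,138))/2; pc2=(g(280,480,138)+g(519,480,138))/2
print('hole',h,'pivot',pv,'collar',col,'top',top,'hole ang',ang(h,pv),ang(h,col),np.linalg.norm(h-pv),np.linalg.norm(h-col),'plate axis',ang(pc,pc2))
u=(pc-pc2)/np.linalg.norm(pc-pc2); n=np.array([-u[1],u[0]])
for k in(h,pv,col,top): print('offset from plate axis',((k-pc)@n).round(2))
ac=(g(333,20,145)+g(486,20,145))/2; print(((ac-pc)@n).round(2))
print(np.nanmax(P[290:320,245:270,2]))
E
```

```text
plate L 42.69 R 41.59
arm L 41.81 R 41.39
hole [510.07877821 323.87367163] pivot [473.00613397 291.71362956] collar [435.41273665 257.03281085] top [435.55040106 256.88106085] hole ang 40.94 41.83 49.077991569955785 100.21336453785449 plate axis 42.12
offset from plate axis -1.29
offset from plate axis -0.28
offset from plate axis -0.79
offset from plate axis -1.0
-1.05
173.9796722652986
```

Emit:
jog_arm:
  increments:
    - [-0.965,-0.056,0,0,0.3]
    - [-0.965,-0.056,0,0,0.3]
    - [-0.965,-0.056,0,0,0.3]
    - [-0.965,-0.056,0,0,0.3]
    - [0,0,0.9,0,0.3]
    - [0,0,0.9,0,0.3]
    - [0,0,0.9,0,0.3]
    - [0,0,0.9,0,0.3]

```text
t: 12.35
position: [437.2, 258.9, 191.7]
tcp_rot: [-180.0, -0.0, 43.2]
wrist_force: [0.7, -1.0, 0.1]
grip_width: 55.5
finger_force: 0.0
```

Emit:
jog_arm:
  increments:
    - [0,0,0.9,0,0.3]
    - [0,0,0.84,0,0.3]
    - [0,0,0,0,0.3]
    - [0,0,0,0,-1]
    - [0,0,0,0,-1]
    - [0,0,0,0,-1]
    - [0,0,0,0,-1]
    - [0,0,0,0,-1]
  force: 30

```text
t: 13.15
position: [437.3, 258.8, 158.5]
tcp_rot: [180.0, -0.1, 43.2]
wrist_force: [0.7, 0.2, 6.6]
grip_width: 15.0
finger_force: 29.2
```

Emit:
jog_arm:
  increments:
    - [0,0,0,0,-1]
    - [0,0,0,0,-1]
    - [0,0,0,0,-1]
    - [0,0,-0.1,0,-1]
    - [0,0,-0.1,0,-1]
    - [0,0,-0.1,0,-1]
    - [0,0,0,0,-1]
    - [0,0,0,0,-1]

```text
t: 13.95
position: [436.8, 258.4, 163.6]
tcp_rot: [180.0, -0.0, 43.2]
wrist_force: [0.0, 0.7, -0.7]
grip_width: 14.8
finger_force: 29.2
```

Emit:
jog_arm:
  increments:
    - [0,0,-0.85,0,-1]
    - [0,0,-0.85,0,-1]
    - [0,0,-0.85,0,-1]
    - [0,0,-0.85,0,-1]
    - [0.5,0.0,0,0,-1]
    - [0.5,0,0,0,-1]
    - [0.5,0,0,0,-1]
    - [0.5,0,0,0,-1]

```text
t: 14.75
position: [466.4, 286.4, 230.6]
tcp_rot: [-180.0, 0.1, 43.2]
wrist_force: [-0.3, -0.5, -0.9]
grip_width: 14.6
finger_force: 29.4
```

Emit:
jog_arm:
  increments:
    - [0.6,0.02,0,0,-1]
    - [0.6,0.02,0,0,-1]
    - [0.6,0.02,0,0,-1]
    - [0.6,0.02,0,0,-1]
    - [0.6,0.02,0,0,-1]
    - [0,0,0.6,0,-1]
    - [0,0,0.6,0,-1]
    - [0,0,0,0,-1]

```text
t: 15.55
position: [510.0, 324.3, 205.1]
tcp_rot: [-180.0, 0.2, 43.2]
wrist_force: [-0.6, -0.7, -0.0]
grip_width: 14.2
finger_force: 29.4
```

```bash
python3 - <<'E'
from h import *
s=sense(); print(s['position'],s['wrist_force'],s['tcp_rot'])
p,d,i=shot('wrist')
cv2.imwrite('pics/w4.png',cv2.resize(p[150:342,128:384],(800,600),interpolation=cv2.INTER_CUBIC))
E
```

```text
[509.96671458 324.32176773 205.1401744 ] [-0.63119881 -0.7347148  -0.0332491 ] [-179.97044837    0.19501216   43.17764107]
```

View pics/w4.png

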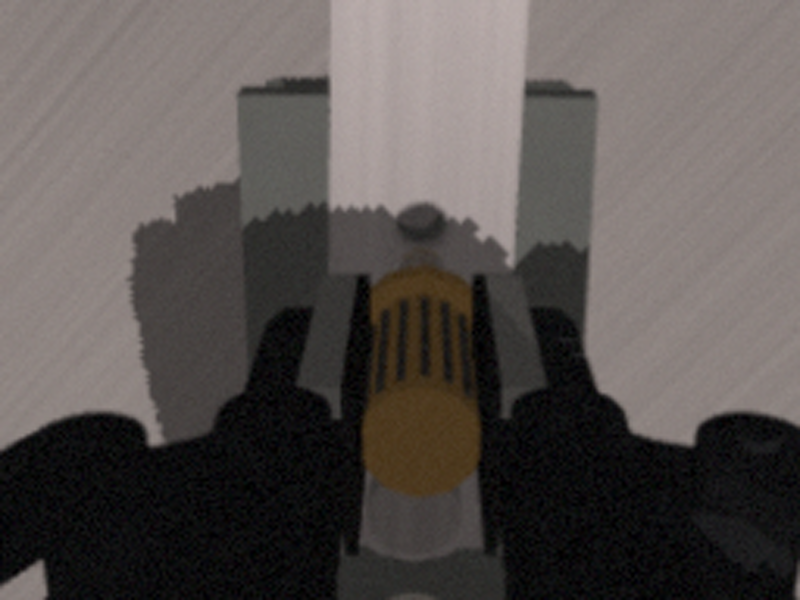

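The crop shows the hole at (421,222) directly ahead of the gripped screw, whose head top is at (421,440); they are laterally aligned.

```bash
python3 - <<'E'
from h import *
i=optics.camera_info('wrist'); s=sense()
f=lambda u,v:(128+(u+.5)/3.125-.5,150+(v+.5)/3.125-.5)
g=lambda u,v,h:onplane(i,[f(u,v)],h)[0,:2]
a=np.radians(43.2)
for n,q in (('hole',g(421,222,145)),('top',g(421,440,218.6)),('collar far edge',g(421,268,188.6))):
    d=q-s['position'][:2]; print(n,q,'tx',d@[np.cos(a),np.sin(a)],'ty',d@[np.sin(a),-np.cos(a)])
E
```

```text
hole [510.53978073 324.82143004] tx 0.3012481860333986 ty 0.03743650559382004
top [507.81882713 322.23127634] tx -3.455323847098975 ty 0.06295637159754752
collar far edge [516.35341179 330.24615976] tx 8.252685870214542 ty 0.06268303697191124
```

Emit:
jog_arm:
  increments:
    - [0.13,0,0,0,-1]
    - [0,0,0.2,0,-1]
    - [0,0,0.2,0,-1]
    - [0,0,0.2,0,-1]
    - [0,0,0.15,0,-1]
    - [0,0,0.1,0,-1]
    - [0,0,0,0,-1]
    - [0,0,0,0,-1]

```text
t: 16.4
position: [512.8, 327.0, 190.4]
tcp_rot: [-180.0, 0.0, 43.2]
wrist_force: [-0.9, -0.7, -1.2]
grip_width: 14.8
finger_force: 29.5
```

Emit:
jog_arm:
  increments:
    - [0,0,0.1,0,-1]
    - [0,0,0.1,0,-1]
    - [0,0,0.1,0,-1]
    - [0,0,0.1,0,-1]
    - [0,0,0,0,-1]
    - [0,0,0,0,-1]
    - [0,0,0,0,-1]
    - [0,0,0,0,-1]

```text
t: 17.2
position: [512.8, 327.1, 182.4]
tcp_rot: [-180.0, 0.0, 43.2]
wrist_force: [-2.5, -0.5, -2.3]
grip_width: 15.1
finger_force: 29.3
```

Emit:
jog_arm:
  increments:
    - [-0.03,0,0.15,0,-1]
    - [0,0,0.15,0,-1]
    - [0,0,0.15,0,-1]
    - [0,0,0.15,0,-1]
    - [0,0,0.1,0,-1]
    - [0,0,0.1,0,-1]
    - [0,0,0,0,-1]
    - [0,0,0,0,-1]

```text
t: 18.0
position: [512.3, 326.7, 166.2]
tcp_rot: [-180.0, 0.0, 43.2]
wrist_force: [-2.9, -0.2, -2.6]
grip_width: 14.6
finger_force: 29.3
```

Emit:
jog_arm:
  increments:
    - [0,0,0.03,0,-1]
    - [0,0,0,0,0.1]
    - [0,0,0,0,0.1]
    - [0,0,0,0,0.1]
    - [0,0,0,0,0.1]
    - [0,0,-1,0,0.1]
    - [0,0,-1,0,0.1]
    - [0,0,-1,0,0.3]

```text
t: 18.8
position: [512.6, 326.7, 226.7]
tcp_rot: [-180.0, -0.0, 43.2]
wrist_force: [-0.3, 0.0, 0.6]
grip_width: 55.5
finger_force: 0.0
```

Emit:
jog_arm:
  increments:
    - [-1,0,-1,0,0.3]
    - [-1,0,-1,0,0.3]
    - [-1,0,0,0,0.3]
    - [-1,0,0,0,0.3]
    - [0,0,0,0,0.3]
    - [0,0,0,0,0.3]
    - [0,0,0,0,0.3]
    - [0,0,0,0,0.3]

```text
t: 19.6
position: [454.5, 272.5, 265.8]
tcp_rot: [-180.0, -0.0, 43.2]
wrist_force: [-0.5, 0.0, 0.8]
grip_width: 56.0
finger_force: 0.0
```

```bash
python3 - <<'E'
from h import *
s=sense(); print(s['position'],s['wrist_force'],s['tcp_rot'])
p,d,i=shot('wrist'); P=cloud(i,d)
hsv=cv2.cvtColor(p,cv2.COLOR_BGR2HSV); m=cv2.inRange(hsv,(8,120,40),(28,255,255)); m[:,:220]=0;m[:,300:]=0; m[300:]=0
q=P[m>0]; q=q[np.isfinite(q[:,0])&(q[:,2]>120)]; print(len(q),q.min(0),q.max(0)); t=q[q[:,2]>q[:,2].max()-5]; print('top',t.mean(0))
cv2.imwrite('pics/w5.png',cv2.resize(p,(800,600),interpolation=cv2.INTER_CUBIC))
p,d,i=shot('top')
from m import blobs
blobs(p,'blue',(108,120,50),(125,255,255),i,40)
E
```

```text
[454.49258861 272.48061051 265.7878768 ] [-0.48136845  0.01182342  0.83909441] [-1.79970714e+02 -6.63845313e-04  4.31876644e+01]
665 [499.39379103 314.20909182 147.08316633] [519.68453396 334.65894653 181.26266739]
top [509.805832   324.31636921 179.47508647]
blue px (274, 232) area 359.0 C [ 4.438e+02 -3.000e-01] L 57.0 -92.0 60.0 178.0
blue px (318, 187) area 351.5 C [ 563.3 -124.9] L 58.0 -92.0 61.0 177.0
blue px (277, 187) area 349.5 C [566.7 -11.2] L 59.0 -47.0 58.0 -137.0
blue px (295, 146) area 333.0 C [677.9 -64.8] L 55.0 -92.0 59.0 178.0
```

View pics/w5.png

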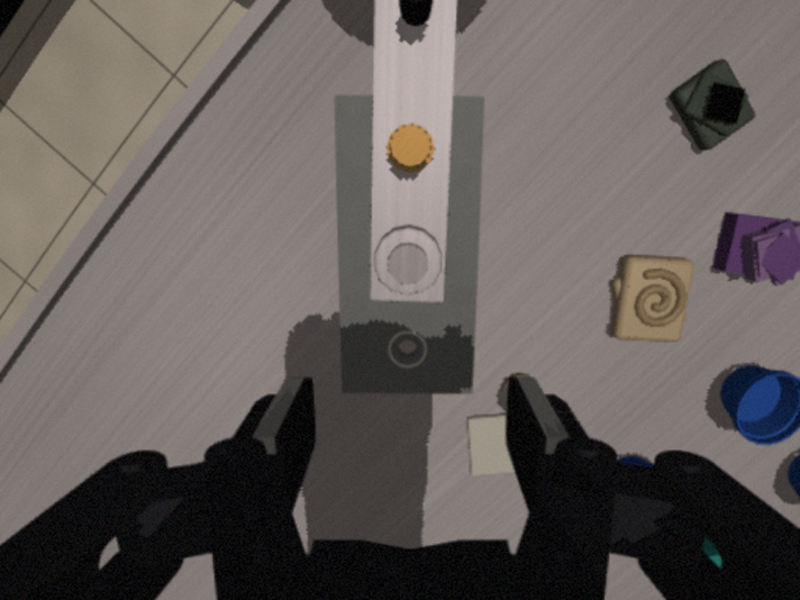

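The screw is seated at (411,147), with its top at z of about 179.5. The fossil is at (652,298), the magnetite at (712,104) and the lepidolite at (758,247).

```bash
cat > spec.py <<'E'
from h import *
def spec(P,c,zmax,r=55,zlo=6):
    q=P.reshape(-1,3); q=q[np.isfinite(q[:,0])]
    q=q[(np.hypot(q[:,0]-c[0],q[:,1]-c[1])<r)&(q[:,2]>zlo)&(q[:,2]<zmax)]
    # largest cluster on a 1.5 mm grid
    g=np.zeros((100,100),np.uint8); k=((q[:,:2]-c)/1.5+50).astype(int); g[k[:,1],k[:,0]]=1
    g=cv2.morphologyEx(g,cv2.MORPH_CLOSE,np.ones((3,3))); n,l,s,ce=cv2.connectedComponentsWithStats(g)
    b=1+np.argmax(s[1:,4]); q=q[l[k[:,1],k[:,0]]==b]
    (x,y),(w,h),a=cv2.minAreaRect(q[:,:2].astype(np.float32))
    return (round(x,1),round(y,1)),(round(w,1),round(h,1)),round(a,1),len(q)
E
python3 - <<'E'
from spec import *
p,d,i=shot('wrist'); P=cloud(i,d)
for n,c in (('fossil',(558,113)),('lep',(643,81)),('magn',(685,192))):
    print(n,'all',spec(P,c,60),'layer',spec(P,c,21), 'top',spec(P,c,60,zlo=24) if n!='fossil' else '')
p,d,i=shot('top'); P=cloud(i,d)
for n,c in (('fossil',(558,113)),('lep',(643,81)),('magn',(685,192))):
    print(n,'top',spec(P,c,60))
E
```

```text
fossil all ((559.7, 116.9), (66.1, 62.9), 40.8, 2533) layer ((559.7, 116.9), (66.1, 62.9), 40.8, 2027) top 
lep all ((642.7, 89.8), (49.7, 50.7), 33.0, 1948) layer ((639.2, 93.7), (46.7, 38.3), 35.9, 742) top ((644.7, 82.0), (48.8, 39.5), 59.5, 1135)
magn all ((684.3, 192.3), (51.1, 45.7), 81.8, 1895) layer ((684.3, 192.3), (51.1, 45.7), 81.8, 1302) top ((685.2, 191.8), (25.0, 25.8), 35.5, 491)
fossil top ((560.6, 116.1), (66.7, 60.7), 41.0, 456)
lep top ((645.9, 83.7), (48.4, 59.0), 35.8, 334)
magn top ((685.9, 187.5), (53.5, 44.4), 79.7, 275)
```

Emit:
jog_arm:
  increments:
    - [-0.149,0.927,0,0,1]
    - [-0.149,0.927,0,0,1]
    - [-0.149,0.927,0,0,1]
    - [-0.149,0.927,0,0,1]
    - [-0.149,0.927,0,0,1]
    - [-0.149,0.927,0,0,1]
    - [-0.149,0.927,0,0,1]
    - [-0.149,0.927,0,0,1]

```text
t: 20.6
position: [538.8, 146.9, 265.9]
tcp_rot: [-180.0, 0.0, 43.2]
wrist_force: [-0.0, 0.2, -0.5]
grip_width: 85.9
finger_force: 0.0
```

Emit:
jog_arm:
  increments:
    - [-0.149,0.927,0,0,1]
    - [-0.149,0.927,0,0,1]
    - [0,0,0.8,0.128,1]
    - [0,0,0.8,0.128,1]
    - [0,0,0.8,0.128,1]
    - [0,0,0.8,0.128,1]
    - [0,0,0.8,0.128,1]
    - [0,0,0.8,0.128,1]

```text
t: 21.4
position: [559.4, 116.5, 169.2]
tcp_rot: [-180.0, 0.0, -3.2]
wrist_force: [0.5, -0.6, -0.2]
grip_width: 85.4
finger_force: 0.0
```

Emit:
jog_arm:
  increments:
    - [0,0,0.8,0.128,1]
    - [0,0,0.8,0.128,1]
    - [0,0,0.8,0.128,1]
    - [0,0,0.8,0.128,1]
    - [0,0,0.8,0.128,1]
    - [0,0,0.8,0.128,1]
    - [0,0,0,0,1]
    - [0,0,0,0,1]

```text
t: 22.2
position: [558.2, 117.9, 77.6]
tcp_rot: [179.8, 0.2, -46.4]
wrist_force: [-0.7, -0.3, 0.9]
grip_width: 85.4
finger_force: 0.0
```

```bash
python3 - <<'E'
from spec import *
print(sense()['joints'].round(), sense()['position'])
p,d,i=shot('wrist'); P=cloud(i,d)
cv2.imwrite('pics/w6.png',p)
for n,c in (('fossil',(560,117)),('lep',(643,85)),('magn',(685,192))):
    try: print(n,spec(P,c,60))
    except Exception as e: print(n,e)
E
```

```text
[ -17.   26.   -2.  113.    1.   41. -156.] [558.18743932 117.88152987  77.57158766]
fossil ((560.1, 115.7), (66.4, 61.7), 40.2, 9244)
lep ((645.6, 83.9), (49.7, 58.5), 37.5, 9497)
magn ((684.3, 191.1), (50.5, 45.8), 80.7, 5490)
```

Emit:
jog_arm:
  increments:
    - [0,0,0,-0.06,1]
    - [0,0,0.5,0,1]
    - [0,0,0.5,0,1]
    - [0,0,0.3,0,1]
    - [0,0,0,0,1]
    - [0,0,0,0,1]
    - [0,0,0,0,1]
    - [0,0,0,0,1]

```text
t: 23.05
position: [558.4, 116.8, 51.8]
tcp_rot: [179.9, 0.2, -43.1]
wrist_force: [0.1, -0.1, -0.6]
grip_width: 85.4
finger_force: 0.0
```

Emit:
jog_arm:
  increments:
    - [0.1,0,0.6,0,1]
    - [0,0,0.6,0,1]
    - [0,0,0.53,0,1]
    - [0,0,0,0,1]
    - [0,0,0,0,-1]
    - [0,0,0,0,-1]
    - [0,0,0,0,-1]
    - [0,0,0,0,-1]
  force: 40

```text
t: 23.85
position: [559.7, 115.4, 17.6]
tcp_rot: [179.9, 0.2, -43.1]
wrist_force: [-2.5, -0.3, 5.8]
grip_width: 65.3
finger_force: 41.7
```

Emit:
jog_arm:
  increments:
    - [0,0,0,0,-1]
    - [0,0,0,0,-1]
    - [0,0,0,0,-1]
    - [0,0,-0.5,0,-1]
    - [0,0,-1,0,-1]
    - [0,0,-1,0,-1]
    - [0,0,-1,0,-1]
    - [0,0,-1,0,-1]

```text
t: 24.65
position: [560.0, 115.3, 108.6]
tcp_rot: [179.9, 0.2, -43.1]
wrist_force: [1.6, -0.5, -2.7]
grip_width: 65.1
finger_force: 43.9
```

Emit:
jog_arm:
  increments:
    - [0,0,0,-0.135,-1]
    - [0,0,0,-0.135,-1]
    - [0,0,0,-0.135,-1]
    - [0,0,0,-0.135,-1]
    - [0,0,0,-0.135,-1]
    - [0,0,0,-0.135,-1]
    - [0,0,0,0,-1]
    - [0,0,0,0,-1]

```text
t: 25.45
position: [560.0, 115.0, 107.4]
tcp_rot: [-179.9, 0.2, 5.2]
wrist_force: [0.1, -0.4, -1.9]
grip_width: 65.3
finger_force: 43.9
```

Emit:
jog_arm:
  increments:
    - [-0.368,0.95,0,0,-1]
    - [-0.368,0.95,0,0,-1]
    - [-0.368,0.95,0,0,-1]
    - [-0.368,0.95,0,0,-1]
    - [-0.368,0.95,0,0,-1]
    - [-0.368,0.95,0,0,-1]
    - [-0.368,0.95,0,0,-1]
    - [-0.368,0.95,0,0,-1]

```text
t: 26.25
position: [515.7, -42.4, 107.3]
tcp_rot: [-179.9, 0.2, 5.3]
wrist_force: [0.2, -0.9, -2.0]
grip_width: 65.0
finger_force: 43.9
```

Emit:
jog_arm:
  increments:
    - [-0.368,0.95,0,0,-1]
    - [-0.368,0.95,0,0,-1]
    - [-0.368,0.95,0,0,-1]
    - [-0.368,0.95,0,0,-1]
    - [-0.368,0.95,0,0,-1]
    - [-0.368,0.95,0,0,-1]
    - [-0.368,0.95,0,0,-1]
    - [-0.368,0.95,0,0,-1]

```text
t: 27.05
position: [471.7, -199.4, 107.3]
tcp_rot: [-179.9, 0.2, 5.3]
wrist_force: [0.4, -0.3, -2.9]
grip_width: 65.4
finger_force: 43.9
```

Emit:
jog_arm:
  increments:
    - [-0.368,0.95,0,0,-1]
    - [-0.368,0.95,0,0,-1]
    - [-0.368,0.95,0,0,-1]
    - [-0.368,0.95,0,0,-1]
    - [-0.368,0.95,0,0,-1]
    - [0,0,0.7,0,-1]
    - [0,0,0.7,0,-1]
    - [0,0,0,0,-1]

```text
t: 27.85
position: [443.4, -295.2, 76.9]
tcp_rot: [-179.8, 0.4, 5.5]
wrist_force: [0.3, 0.4, -1.5]
grip_width: 65.0
finger_force: 44.2
```

Emit:
jog_arm:
  increments:
    - [0,0,0.9,0,-1]
    - [0,0,0.9,0,-1]
    - [0,0,0.7,0,-1]
    - [0,0,0.1,0,-1]
    - [0,0,0.05,0,-1]
    - [0,0,0,0,-1]
    - [0,0,0,0,-1]
    - [0,0,0,0,-1]

```text
t: 28.65
position: [444.3, -296.9, 26.5]
tcp_rot: [-180.0, 0.2, 5.5]
wrist_force: [-0.9, -0.3, -3.0]
grip_width: 65.1
finger_force: 44.2
```

Emit:
jog_arm:
  increments:
    - [0,0,0.15,0,-1]
    - [0,0,0.06,0,-1]
    - [0,0,0,0,-1]
    - [0,0,0,0,1]
    - [0,0,0,0,1]
    - [0,0,-0.9,0,1]
    - [0,0,-1,0,1]
    - [0,0,-1,0,1]

```text
t: 29.45
position: [444.1, -296.6, 80.3]
tcp_rot: [-179.9, 0.2, 5.5]
wrist_force: [-0.2, -0.6, 0.6]
grip_width: 85.4
finger_force: 0.0
```

Emit:
jog_arm:
  increments:
    - [0,0,-1,0,1]
    - [0.623,-0.947,-0.3,0,1]
    - [0.623,-0.947,0,0,1]
    - [0.623,-0.947,0,0,1]
    - [0.623,-0.947,0,0,1]
    - [0.623,-0.947,0,0,1]
    - [0.623,-0.947,0,0,1]
    - [0.623,-0.947,0,0,1]

```text
t: 30.25
position: [518.8, -155.5, 105.6]
tcp_rot: [-179.9, 0.2, 5.5]
wrist_force: [0.7, 0.0, 0.6]
grip_width: 85.4
finger_force: 0.0
```

Emit:
jog_arm:
  increments:
    - [0.623,-0.947,0,0,1]
    - [0.623,-0.947,0,0,1]
    - [0.623,-0.947,0,0,1]
    - [0.623,-0.947,0,0,1]
    - [0.623,-0.947,0,0,1]
    - [0.623,-0.947,0,0,1]
    - [0.623,-0.947,0,0,1]
    - [0.623,-0.947,0,0,1]

```text
t: 31.05
position: [603.5, 4.8, 105.4]
tcp_rot: [-179.9, 0.2, 5.5]
wrist_force: [-0.1, -0.1, -0.2]
grip_width: 85.3
finger_force: 0.0
```

Emit:
jog_arm:
  increments:
    - [0.623,-0.947,0,0,1]
    - [0.623,-0.947,0,0,1]
    - [0.623,-0.947,0,0,1]
    - [0.623,-0.947,0,0,1]
    - [0,0,0,-0.133,1]
    - [0,0,0,-0.133,1]
    - [0,0,0,-0.133,1]
    - [0,0,0,-0.133,1]

```text
t: 31.85
position: [645.7, 84.6, 105.2]
tcp_rot: [-179.8, 0.1, 37.8]
wrist_force: [0.6, -0.0, -1.3]
grip_width: 85.1
finger_force: 0.0
```

```bash
python3 - <<'E'
from spec import *
from m import blobs
print(sense()['joints'].round(), sense()['position'],sense()['tcp_rot'])
p,d,i=shot('wrist'); P=cloud(i,d)
for n,c in (('lep',(645,85)),('magn',(685,191))):
    try: print(n,spec(P,c,60),spec(P,c,16))
    except Exception as e: print(n,e)
p,d,i=shot('top'); P=cloud(i,d); print('fossil',spec(P,(444,-297),60,zlo=12)); blobs(p,'blue',(108,120,50),(125,255,255),i,40)
E
```

```text
[  1.  32. -19. 100.  12.  50. -76.] [645.65326056  84.55746399 105.23800905] [-1.79827771e+02  1.48813329e-01  3.77573425e+01]
lep ((646.0, 84.3), (50.4, 58.3), 37.5, 5950) ((664.5, 98.4), (1.3, 58.1), 37.3, 221)
magn ((684.5, 191.8), (50.8, 46.3), 79.5, 5820) ((685.4, 191.3), (50.0, 44.5), 79.8, 1057)
fossil ((443.5, -296.8), (59.1, 67.1), 3.5, 486)
blue px (318, 187) area 357.0 C [ 563.3 -124.9] L 58.0 -92.0 61.0 177.0
blue px (288, 146) area 228.0 C [679.4 -44.2] L 38.0 -59.0 61.0 -150.0
```

Emit:
jog_arm:
  increments:
    - [0,0,0.9,0,1]
    - [0,0,0.9,0,1]
    - [0,0,0.9,0,1]
    - [0,0,0.9,0,1]
    - [0,0,0.8,0,1]
    - [0,0,0,0,1]
    - [0,0,0,0,1]
    - [0,0,0,0,-1]

```text
t: 32.75
position: [645.7, 84.4, 18.1]
tcp_rot: [-179.9, 0.1, 37.4]
wrist_force: [-0.0, -1.3, 0.2]
grip_width: 73.4
finger_force: 0.0
```

Emit:
jog_arm:
  increments:
    - [0,0,0,0,-1]
    - [0,0,0,0,-1]
    - [0,0,0,0,-1]
    - [0,0,0,0,-1]
    - [0,0,0,0,-1]
    - [0,0,0,0,-1]
    - [0,0,-0.6,0,-1]
    - [0,0,-1,0,-1]

```text
t: 33.55
position: [644.5, 84.1, 49.5]
tcp_rot: [-179.8, 0.2, 37.4]
wrist_force: [-0.2, -0.1, -0.9]
grip_width: 56.3
finger_force: 44.0
```

Emit:
jog_arm:
  increments:
    - [0,0,-0.8,0.133,-1]
    - [0,0,-0.8,0.133,-1]
    - [0,0,-0.8,0.133,-1]
    - [0,0,-0.6,0.133,-1]
    - [0,0,0,0,-1]
    - [-0.371,0.947,0,0,-1]
    - [-0.371,0.947,0,0,-1]
    - [-0.371,0.947,0,0,-1]

```text
t: 34.35
position: [627.8, 23.4, 108.8]
tcp_rot: [-180.0, 0.3, 5.6]
wrist_force: [0.5, 0.2, -2.0]
grip_width: 56.2
finger_force: 44.0
```

Emit:
jog_arm:
  increments:
    - [-0.371,0.947,0,0,-1]
    - [-0.371,0.947,0,0,-1]
    - [-0.371,0.947,0,0,-1]
    - [-0.371,0.947,0,0,-1]
    - [-0.371,0.947,0,0,-1]
    - [-0.371,0.947,0,0,-1]
    - [-0.371,0.947,0,0,-1]
    - [-0.371,0.947,0,0,-1]

```text
t: 35.15
position: [582.8, -133.3, 108.9]
tcp_rot: [-179.9, 0.3, 5.6]
wrist_force: [0.0, 0.3, -2.0]
grip_width: 56.1
finger_force: 44.0
```

Emit:
jog_arm:
  increments:
    - [-0.371,0.947,0,0,-1]
    - [-0.371,0.947,0,0,-1]
    - [-0.371,0.947,0,0,-1]
    - [-0.371,0.947,0,0,-1]
    - [-0.371,0.947,0,0,-1]
    - [-0.371,0.947,0,0,-1]
    - [-0.371,0.947,0,0,-1]
    - [-0.371,0.947,0,0,-1]

```text
t: 35.95
position: [537.9, -289.5, 108.9]
tcp_rot: [-179.9, 0.3, 5.6]
wrist_force: [0.5, 0.0, -1.0]
grip_width: 57.0
finger_force: 44.0
```

Emit:
jog_arm:
  increments:
    - [0,0,0.9,0,-1]
    - [0,0,0.9,0,-1]
    - [0,0,0.9,0,-1]
    - [0,0,0.7,0,-1]
    - [0,0,0,0,-1]
    - [0,0,0,0,-1]
    - [0,0,0,0,-1]
    - [0,0,0,0,-1]

```text
t: 36.75
position: [539.8, -287.7, 42.3]
tcp_rot: [-180.0, 0.2, 5.5]
wrist_force: [0.3, -0.2, -1.8]
grip_width: 56.5
finger_force: 44.0
```

Emit:
jog_arm:
  increments:
    - [0,0,0.7,0,-1]
    - [0,0,0.25,0,-1]
    - [0,0,0.04,0,-1]
    - [0,0,0,0,-1]
    - [0,0,0,0,1]
    - [0,0,0,0,1]
    - [0,0,-0.7,0,1]
    - [0,0,-1,0,1]

```text
t: 37.55
position: [538.8, -287.2, 55.5]
tcp_rot: [-179.9, 0.3, 5.5]
wrist_force: [-0.6, -0.4, 0.3]
grip_width: 85.5
finger_force: 0.0
```

Emit:
jog_arm:
  increments:
    - [0,0,-1,0,1]
    - [0,0,-1,0,1]
    - [0.396,-0.966,-0.4,0,1]
    - [0.396,-0.966,0,0,1]
    - [0.396,-0.966,0,0,1]
    - [0.396,-0.966,0,0,1]
    - [0.396,-0.966,0,0,1]
    - [0.396,-0.966,0,0,1]

```text
t: 38.35
position: [576.1, -166.8, 104.5]
tcp_rot: [-179.9, 0.2, 5.5]
wrist_force: [-0.2, 0.4, 0.5]
grip_width: 85.5
finger_force: 0.0
```

Emit:
jog_arm:
  increments:
    - [0.396,-0.966,0,0,1]
    - [0.396,-0.966,0,0,1]
    - [0.396,-0.966,0,0,1]
    - [0.396,-0.966,0,0,1]
    - [0.396,-0.966,0,0,1]
    - [0.396,-0.966,0,0,1]
    - [0.396,-0.966,0,0,1]
    - [0.396,-0.966,0,0,1]

```text
t: 39.15
position: [624.4, -6.9, 104.4]
tcp_rot: [-179.9, 0.2, 5.5]
wrist_force: [0.4, -0.0, -0.3]
grip_width: 85.5
finger_force: 0.0
```

Emit:
jog_arm:
  increments:
    - [0.396,-0.966,0,0,1]
    - [0.396,-0.966,0,0,1]
    - [0.396,-0.966,0,0,1]
    - [0.396,-0.966,0,0,1]
    - [0.396,-0.966,0,0,1]
    - [0.396,-0.966,0,0,1]
    - [0.396,-0.966,0,0,1]
    - [0.396,-0.966,0,0,1]

```text
t: 39.95
position: [672.8, 153.9, 103.4]
tcp_rot: [-179.9, 0.2, 5.5]
wrist_force: [0.3, -0.0, -0.0]
grip_width: 85.2
finger_force: 0.0
```

Emit:
jog_arm:
  increments:
    - [0.396,-0.966,0,0,1]
    - [0.396,-0.966,0,0,1]
    - [0,0,0,0.132,1]
    - [0,0,0,0.132,1]
    - [0,0,0,0,1]
    - [0,0,0,0,1]
    - [0,0,0,0,1]
    - [0,0,0,0,1]

```text
t: 40.75
position: [684.5, 192.1, 103.4]
tcp_rot: [-180.0, 0.2, -10.2]
wrist_force: [0.1, 0.6, -0.0]
grip_width: 85.2
finger_force: 0.0
```

```bash
python3 - <<'E'
from spec import *
from m import blobs
print(sense()['joints'].round(), sense()['position'],sense()['tcp_rot'])
p,d,i=shot('wrist'); P=cloud(i,d)
for n,c in (('magn',(685,191)),):
    try: print(n,spec(P,c,60),spec(P,c,16))
    except Exception as e: print(n,e)
p,d,i=shot('top'); P=cloud(i,d); print('lep',spec(P,(540,-288),60,zlo=14)); blobs(p,'blue',(108,120,50),(125,255,255),i,40)
E
```

```text
[ -16.   35.   -7.   92.    5.   53. -125.] [684.46335394 192.11863818 103.44087198] [-179.98955743    0.22778312  -10.23998271]
magn ((685.2, 192.0), (50.3, 45.6), 79.7, 4512) ((686.0, 191.7), (50.2, 43.8), 79.4, 913)
lep ((539.3, -288.1), (46.3, 59.7), 5.3, 353)
blue px (275, 232) area 351.0 C [443.2  -1.3] L 56.0 -73.0 59.0 -163.0
blue px (318, 186) area 350.0 C [ 564.7 -124.9] L 58.0 -92.0 58.0 177.0
blue px (277, 187) area 351.0 C [566.1 -12.3] L 59.0 -28.0 59.0 -119.0
blue px (284, 148) area 344.0 C [673.2 -35.5] L 58.0 -92.0 59.0 178.0
```

Emit:
jog_arm:
  increments:
    - [0.05,0,0.9,0,1]
    - [0,0,0.9,0,1]
    - [0,0,0.9,0,1]
    - [0,0,0.9,0,1]
    - [0,0,0.7,0,1]
    - [0,0,0,0,1]
    - [0,0,0,0,1]
    - [0,0,0,0,-1]

```text
t: 41.65
position: [685.6, 192.3, 18.3]
tcp_rot: [-180.0, 0.2, -10.3]
wrist_force: [-0.1, 0.3, 0.3]
grip_width: 73.0
finger_force: 0.0
```

Emit:
jog_arm:
  increments:
    - [0,0,0,0,-1]
    - [0,0,0,0,-1]
    - [0,0,0,0,-1]
    - [0,0,0,0,-1]
    - [0,0,0,0,-1]
    - [0,0,0,0,-1]
    - [0,0,-0.6,0,-1]
    - [0,0,-1,0,-1]

```text
t: 42.45
position: [684.3, 191.9, 49.3]
tcp_rot: [179.9, 0.3, -10.3]
wrist_force: [0.3, 0.2, -1.5]
grip_width: 48.3
finger_force: 42.4
```

Emit:
jog_arm:
  increments:
    - [0,0,-1,-0.131,-1]
    - [0,0,-1,-0.131,-1]
    - [0,0,-0.9,0,-1]
    - [0,0,0,0,-1]
    - [-0.3,0.972,0,0,-1]
    - [-0.3,0.972,0,0,-1]
    - [-0.3,0.972,0,0,-1]
    - [-0.3,0.972,0,0,-1]

```text
t: 43.25
position: [668.1, 110.0, 106.9]
tcp_rot: [-180.0, 0.3, 5.3]
wrist_force: [0.1, 0.1, -2.2]
grip_width: 48.6
finger_force: 42.5
```

Emit:
jog_arm:
  increments:
    - [-0.3,0.972,0,0,-1]
    - [-0.3,0.972,0,0,-1]
    - [-0.3,0.972,0,0,-1]
    - [-0.3,0.972,0,0,-1]
    - [-0.3,0.972,0,0,-1]
    - [-0.3,0.972,0,0,-1]
    - [-0.3,0.972,0,0,-1]
    - [-0.3,0.972,0,0,-1]

```text
t: 44.05
position: [635.1, -48.6, 107.5]
tcp_rot: [-179.9, 0.2, 5.4]
wrist_force: [0.7, -0.6, -1.7]
grip_width: 48.2
finger_force: 42.5
```

Emit:
jog_arm:
  increments:
    - [-0.3,0.972,0,0,-1]
    - [-0.3,0.972,0,0,-1]
    - [-0.3,0.972,0,0,-1]
    - [-0.3,0.972,0,0,-1]
    - [-0.3,0.972,0,0,-1]
    - [-0.3,0.972,0,0,-1]
    - [-0.3,0.972,0,0,-1]
    - [-0.3,0.972,0,0,-1]

```text
t: 44.85
position: [601.7, -207.9, 107.5]
tcp_rot: [-179.9, 0.2, 5.4]
wrist_force: [0.3, -0.8, -2.2]
grip_width: 48.6
finger_force: 42.5
```

Emit:
jog_arm:
  increments:
    - [-0.3,0.972,0,0,-1]
    - [-0.3,0.972,0,0,-1]
    - [-0.3,0.972,0,0,-1]
    - [-0.3,0.972,0,0,-1]
    - [-0.3,0.972,0,0,-1]
    - [-0.3,0.972,0,0,-1]
    - [-0.3,0.972,0,0,-1]
    - [-0.3,0.972,0,0,-1]

```text
t: 45.65
position: [568.3, -367.1, 107.5]
tcp_rot: [-179.9, 0.2, 5.4]
wrist_force: [-0.9, 0.1, -1.4]
grip_width: 48.5
finger_force: 42.5
```

Emit:
jog_arm:
  increments:
    - [-0.3,0.972,0,0,-1]
    - [-0.3,0.972,0,0,-1]
    - [0,0,0.9,0,-1]
    - [0,0,0.9,0,-1]
    - [0,0,0.9,0,-1]
    - [0,0,0.7,0,-1]
    - [0,0,0,0,-1]
    - [0,0,0,0,-1]

```text
t: 46.45
position: [560.8, -405.1, 39.2]
tcp_rot: [-179.9, 0.2, 5.4]
wrist_force: [1.1, -0.4, -2.0]
grip_width: 48.5
finger_force: 42.4
```

Emit:
jog_arm:
  increments:
    - [0,0,0.6,0,-1]
    - [0,0,0.2,0,-1]
    - [0,0,0.03,0,-1]
    - [0,0,0,0,-1]
    - [0,0,0,0,1]
    - [0,0,0,0,1]
    - [0,0,-0.7,0,1]
    - [0,0,-1,0,1]

```text
t: 47.25
position: [560.3, -405.1, 57.1]
tcp_rot: [-179.9, 0.3, 5.4]
wrist_force: [-0.4, 0.6, 0.1]
grip_width: 85.4
finger_force: 0.0
```

Emit:
jog_arm:
  increments:
    - [0,0,-1,0,1]
    - [0,0,-1,0,1]
    - [0.102,-0.928,-0.4,0,1]
    - [0.102,-0.928,0,0,1]
    - [0.102,-0.928,0,0,1]
    - [0.102,-0.928,0,0,1]
    - [0.102,-0.928,0,0,1]
    - [0.102,-0.928,0,0,1]

```text
t: 48.05
position: [562.5, -291.4, 104.5]
tcp_rot: [-179.9, 0.3, 5.4]
wrist_force: [0.0, -0.3, -0.6]
grip_width: 85.7
finger_force: 0.0
```

Emit:
jog_arm:
  increments:
    - [0.102,-0.928,0,0,1]
    - [0.102,-0.928,0,0,1]
    - [0.102,-0.928,0,0,1]
    - [0.102,-0.928,0,0,1]
    - [0.102,-0.928,0,0,1]
    - [0.102,-0.928,0,0,1]
    - [0.102,-0.928,0,0,1]
    - [0.102,-0.928,0,0,1]

```text
t: 48.85
position: [564.7, -142.5, 104.9]
tcp_rot: [-179.9, 0.2, 5.4]
wrist_force: [-0.2, 0.1, 1.1]
grip_width: 85.3
finger_force: 0.0
```

Emit:
jog_arm:
  increments:
    - [0.102,-0.928,0,0,1]
    - [0,0,0,0,1]
    - [0,0,0,0,1]
    - [0,0,0,0,1]
    - [0,0,0,0,1]
    - [0,0,0,0,1]
    - [0,0,0,0,1]
    - [0,0,0,0,1]

```text
t: 49.65
position: [565.2, -125.6, 105.0]
tcp_rot: [-179.9, 0.2, 5.4]
wrist_force: [0.4, -0.5, -0.0]
grip_width: 85.3
finger_force: 0.0
```

```bash
cat > cups.py <<'E'
from h import *
def cups(n,z=40):
    # blue rim circle from depth points near rim height
    p,d,i=shot(n); P=cloud(i,d); hsv=cv2.cvtColor(p,cv2.COLOR_BGR2HSV)
    m=cv2.inRange(hsv,(105,110,30),(128,255,255)); m=cv2.morphologyEx(m,cv2.MORPH_CLOSE,np.ones((3,3)))
    N,l,s,c=cv2.connectedComponentsWithStats(m)
    for k in range(1,N):
        if s[k,4]<200: continue
        q=P[l==k]; q=q[np.isfinite(q[:,0])]; 
        if not len(q): continue
        zt=np.percentile(q[:,2],98); r=q[q[:,2]>zt-5][:,:2]
        (x,y),w,a=cv2.minAreaRect(r.astype(np.float32))
        print(n,'px',c[k].round(),'C',(round(x,1),round(y,1)),'size',np.round(w,1),'top',zt.round(1))
E
python3 - <<'E'
from cups import *
from spec import spec
print(sense()['position'],sense()['tcp_rot'])
cups('wrist'); cups('top')
p,d,i=shot('top'); P=cloud(i,d); print('magn',spec(P,(560,-406),60,zlo=14))
E
```

```text
[ 565.19539713 -125.61760951  105.00070656] [-179.93325959    0.2166506     5.36261257]
wrist px [118.  32.] C (663.3, -34.7) size [39.  61.8] top 41.1
wrist px [ 84. 195.] C (567.5, -10.7) size [61.7 61. ] top 41.1
wrist px [260. 218.] C (563.8, -124.0) size [60.7 60.5] top 40.9
wrist px [ 73. 378.] C (551.4, -68.0) size [ 5.9 11.2] top 160.7
top px [285. 148.] C (673.3, -38.0) size [51.5 58.9] top 41.3
top px [277. 187.] C (566.5, -16.6) size [47.3 60.4] top 42.1
top px [275. 232.] C (443.0, -1.7) size [55.3 59.8] top 41.9
magn ((560.0, -406.3), (44.4, 51.1), 5.8, 284)
```

Emit:
jog_arm:
  increments:
    - [-0.07,-0.08,0.86,0,1]
    - [0,0,0.86,0,1]
    - [0,0,0.86,0,1]
    - [0,0,0.86,0,1]
    - [0,0,0,0,1]
    - [0,0,0,0,1]
    - [0,0,0,0,-1]
    - [0,0,0,0,-1]
  force: 25

```text
t: 50.6
position: [564.0, -124.0, 37.3]
tcp_rot: [-180.0, 0.1, 5.4]
wrist_force: [-2.7, 2.0, 17.0]
grip_width: 60.3
finger_force: 23.1
```

Emit:
jog_arm:
  increments:
    - [0,0,0,0,-1]
    - [0,0,0,0,-1]
    - [0,0,0,0,-1]
    - [0,0,0,0,-1]
    - [0,0,-0.5,0,-1]
    - [0,0,-1,0,-1]
    - [0,0,-1,0,-1]
    - [0,0,-1,0,-1]

```text
t: 51.4
position: [563.8, -124.0, 108.0]
tcp_rot: [-179.9, 0.2, 5.4]
wrist_force: [0.0, -0.2, -0.5]
grip_width: 59.6
finger_force: 27.4
```

```bash
python3 - <<'E'
from h import *
p,d,i=shot('wrist'); cv2.imwrite('pics/w7.png',p); print(sense()['position'])
E
```

```text
[ 565.33745311 -124.25157498  111.15789681]
```

View pics/w7.png

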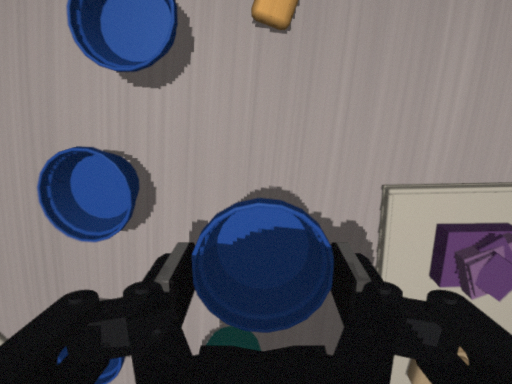

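The wrist view shows the blue cup held level at (263,265), with the other cups at (90,193) and (122,25).

Emit:
jog_arm:
  increments:
    - [-0.406,0.933,0,0,-1]
    - [-0.406,0.933,0,0,-1]
    - [-0.406,0.933,0,0,-1]
    - [-0.406,0.933,0,0,-1]
    - [-0.406,0.933,0,0,-1]
    - [-0.406,0.933,0,0,-1]
    - [-0.406,0.933,0,0,-1]
    - [-0.406,0.933,0,0,-1]

```text
t: 52.25
position: [512.9, -279.5, 107.2]
tcp_rot: [-180.0, 0.2, 5.4]
wrist_force: [-0.1, 0.0, 0.1]
grip_width: 59.9
finger_force: 27.4
```

Emit:
jog_arm:
  increments:
    - [-0.406,0.933,0,0,-1]
    - [-0.406,0.933,0,0,-1]
    - [-0.406,0.933,0,0,-1]
    - [-0.406,0.933,0,0,-1]
    - [-0.406,0.933,0,0,-1]
    - [-0.406,0.933,0,0,-1]
    - [-0.406,0.933,0,0,-1]
    - [0,0,0,0,-1]

```text
t: 53.05
position: [467.2, -417.1, 107.2]
tcp_rot: [180.0, 0.2, 5.2]
wrist_force: [0.1, 0.1, 0.5]
grip_width: 59.6
finger_force: 27.4
```

Emit:
jog_arm:
  increments:
    - [0,0,0.8,0,-1]
    - [0,0,0.8,0,-1]
    - [0,0,0.8,0,-1]
    - [0,0,0.6,0,-1]
    - [0,0,0.15,0,-1]
    - [0,0,0.1,0,-1]
    - [0,0,0,0,-1]
    - [0,0,0,0,-1]

```text
t: 53.85
position: [468.6, -413.7, 41.4]
tcp_rot: [-179.9, 0.2, 5.4]
wrist_force: [0.3, 1.4, 2.8]
grip_width: 59.8
finger_force: 26.8
```

Emit:
jog_arm:
  increments:
    - [0,0,0.0,0,1]
    - [0,0,0,0,1]
    - [0,0,0,0,1]
    - [0,0,-0.8,0,1]
    - [0,0,-1,0,1]
    - [0,0,-1,0,1]
    - [0,0,-0.6,0,1]
    - [0,0,0,0,1]

```text
t: 54.65
position: [469.6, -414.8, 111.8]
tcp_rot: [179.9, 0.1, 5.4]
wrist_force: [1.4, -0.4, -0.4]
grip_width: 85.4
finger_force: 0.0
```

```bash
python3 - <<'E'
from cups import *
print(sense()['position'],sense()['tcp_rot']); cups('wrist')
E
```

```text
[ 469.56758809 -414.77827814  111.79665068] [1.79934428e+02 7.24042018e-02 5.37553727e+00]
wrist px [260. 217.] C (468.3, -413.5) size [60.8 60.4] top 44.9
```

Emit:
jog_arm:
  increments:
    - [0.343,-0.98,0,0,1]
    - [0.343,-0.98,0,0,1]
    - [0.343,-0.98,0,0,1]
    - [0.343,-0.98,0,0,1]
    - [0.343,-0.98,0,0,1]
    - [0.343,-0.98,0,0,1]
    - [0.343,-0.98,0,0,1]
    - [0.343,-0.98,0,0,1]

```text
t: 55.5
position: [508.2, -251.7, 108.4]
tcp_rot: [-179.9, 0.3, 5.4]
wrist_force: [0.3, -0.1, 0.5]
grip_width: 85.4
finger_force: 0.0
```

Emit:
jog_arm:
  increments:
    - [0.343,-0.98,0,0,1]
    - [0.343,-0.98,0,0,1]
    - [0.343,-0.98,0,0,1]
    - [0.343,-0.98,0,0,1]
    - [0.343,-0.98,0,0,1]
    - [0.343,-0.98,0,0,1]
    - [0.343,-0.98,0,0,1]
    - [0.343,-0.98,0,0,1]

```text
t: 56.3
position: [548.1, -90.6, 108.4]
tcp_rot: [-179.9, 0.3, 5.4]
wrist_force: [-0.4, 0.8, 0.8]
grip_width: 85.3
finger_force: 0.0
```

Emit:
jog_arm:
  increments:
    - [0.343,-0.98,0,0,1]
    - [0.343,-0.98,0,0,1]
    - [0.343,-0.98,0,0,1]
    - [0.343,-0.98,0,0,1]
    - [0,0,0,0,1]
    - [0,0,0,0,1]
    - [0,0,0,0,1]
    - [0,0,0,0,1]

```text
t: 57.1
position: [568.2, -11.8, 109.1]
tcp_rot: [-179.9, 0.2, 5.3]
wrist_force: [0.6, 0.4, 0.2]
grip_width: 85.5
finger_force: 0.0
```

```bash
python3 - <<'E'
from cups import *
print(sense()['position'],sense()['tcp_rot']); cups('wrist')
E
```

```text
[568.22503344 -11.81205762 109.07765659] [-179.94533484    0.24461794    5.31785024]
wrist px [319.  44.] C (670.0, -34.4) size [52.3 60.7] top 41.0
wrist px [261. 216.] C (567.2, -10.2) size [60.5 60.9] top 41.1
wrist px [234. 335.] C (578.1, -2.0) size [ 2.1 14.4] top 171.6
```

Emit:
jog_arm:
  increments:
    - [-0.05,-0.08,0.9,0,1]
    - [0,0,0.9,0,1]
    - [0,0,0.9,0,1]
    - [0,0,0.9,0,1]
    - [0,0,0,0,1]
    - [0,0,0,0,1]
    - [0,0,0,0,-1]
    - [0,0,0,0,-1]

```text
t: 57.95
position: [567.8, -9.4, 38.4]
tcp_rot: [-179.9, 0.1, 5.4]
wrist_force: [-3.8, -0.1, 21.7]
grip_width: 60.3
finger_force: 22.2
```

Emit:
jog_arm:
  increments:
    - [0,0,0,0,-1]
    - [0,0,0,0,-1]
    - [0,0,0,0,-1]
    - [0,0,0,0,-1]
    - [0,0,-0.5,0,-1]
    - [0,0,-1,0,-1]
    - [0,0,-1,0,-1]
    - [0,0,-1,0,-1]

```text
t: 58.75
position: [567.5, -9.4, 109.1]
tcp_rot: [-179.9, 0.2, 5.4]
wrist_force: [0.1, 0.1, -0.2]
grip_width: 60.1
finger_force: 27.2
```

Emit:
jog_arm:
  increments:
    - [-0.34,0.981,-0.3,0,-1]
    - [-0.34,0.981,0,0,-1]
    - [-0.34,0.981,0,0,-1]
    - [-0.34,0.981,0,0,-1]
    - [-0.34,0.981,0,0,-1]
    - [-0.34,0.981,0,0,-1]
    - [-0.34,0.981,0,0,-1]
    - [-0.34,0.981,0,0,-1]

```text
t: 59.55
position: [527.9, -171.6, 114.4]
tcp_rot: [-180.0, 0.2, 5.4]
wrist_force: [0.0, -0.4, -0.8]
grip_width: 60.0
finger_force: 27.2
```

Emit:
jog_arm:
  increments:
    - [-0.34,0.981,0,0,-1]
    - [-0.34,0.981,0,0,-1]
    - [-0.34,0.981,0,0,-1]
    - [-0.34,0.981,0,0,-1]
    - [-0.34,0.981,0,0,-1]
    - [-0.34,0.981,0,0,-1]
    - [-0.34,0.981,0,0,-1]
    - [-0.34,0.981,0,0,-1]

```text
t: 60.35
position: [488.4, -333.0, 114.5]
tcp_rot: [-180.0, 0.2, 5.4]
wrist_force: [0.3, 0.2, 0.3]
grip_width: 60.0
finger_force: 27.2
```

Emit:
jog_arm:
  increments:
    - [-0.34,0.981,0,0,-1]
    - [-0.34,0.981,0,0,-1]
    - [-0.34,0.981,0,0,-1]
    - [-0.34,0.981,0,0,-1]
    - [0,0,0.8,0,-1]
    - [0,0,0,0,-1]
    - [0,0,0,0,-1]
    - [0,0,0,0,-1]

```text
t: 61.15
position: [469.3, -412.0, 97.9]
tcp_rot: [-179.9, 0.2, 5.4]
wrist_force: [-0.2, 0.1, -0.6]
grip_width: 60.2
finger_force: 27.3
```

Emit:
jog_arm:
  increments:
    - [-0.05,0.075,0.8,0,-1]
    - [0,0,0.8,0,-1]
    - [0,0,0.2,0,-1]
    - [0,0,0.1,0,-1]
    - [0,0,0.08,0,-1]
    - [0,0,0,0,-1]
    - [0,0,0,0,-1]
    - [0,0,0,0,-1]

```text
t: 61.95
position: [467.8, -414.5, 58.1]
tcp_rot: [-180.0, 0.2, 5.4]
wrist_force: [0.8, 0.6, -1.3]
grip_width: 59.9
finger_force: 27.4
```

Emit:
jog_arm:
  increments:
    - [0,0,0.06,0,-1]
    - [0,0,0.04,0,-1]
    - [0,0,0,0,-1]
    - [0,0,0,0,-1]
    - [0,0,0,0,-1]
    - [0,0,0,0,-1]
    - [0,0,0,0,-1]
    - [0,0,0,0,-1]

```text
t: 62.75
position: [468.6, -414.5, 57.0]
tcp_rot: [-180.0, 0.1, 5.4]
wrist_force: [-1.0, 5.2, 16.6]
grip_width: 59.7
finger_force: 28.6
```

Emit:
jog_arm:
  increments:
    - [0,0,0.0,0,1]
    - [0,0,0,0,1]
    - [0,0,0,0,1]
    - [0,0,-0.8,0,1]
    - [0,0,-1,0,1]
    - [0,0,-1,0,1]
    - [0,0,0,0,1]
    - [0,0,0,0,1]

```text
t: 63.55
position: [468.2, -414.7, 112.9]
tcp_rot: [-180.0, 0.2, 5.4]
wrist_force: [1.0, -0.3, -0.3]
grip_width: 85.3
finger_force: 0.0
```

```bash
python3 - <<'E'
from cups import *
print(sense()['position'],sense()['tcp_rot']); cups('wrist')
E
```

```text
[ 468.15015486 -414.70217321  112.92180942] [-1.79990443e+02  1.56940321e-01  5.37697378e+00]
wrist px [261. 220.] C (468.2, -413.5) size [61.  60.7] top 59.4
```

Emit:
jog_arm:
  increments:
    - [0.626,-0.942,0,0,1]
    - [0.626,-0.942,0,0,1]
    - [0.626,-0.942,0,0,1]
    - [0.626,-0.942,0,0,1]
    - [0.626,-0.942,0,0,1]
    - [0.626,-0.942,0,0,1]
    - [0.626,-0.942,0,0,1]
    - [0.626,-0.942,0,0,1]

```text
t: 64.4
position: [553.4, -253.9, 110.9]
tcp_rot: [-179.9, 0.3, 5.4]
wrist_force: [0.0, 0.4, 0.7]
grip_width: 85.2
finger_force: 0.0
```

Emit:
jog_arm:
  increments:
    - [0.626,-0.942,0,0,1]
    - [0.626,-0.942,0,0,1]
    - [0.626,-0.942,0,0,1]
    - [0.626,-0.942,0,0,1]
    - [0.626,-0.942,0,0,1]
    - [0.626,-0.942,0,0,1]
    - [0.626,-0.942,0,0,1]
    - [0.626,-0.942,0,0,1]

```text
t: 65.2
position: [639.0, -94.6, 110.6]
tcp_rot: [-179.9, 0.3, 5.4]
wrist_force: [0.0, 0.6, 0.2]
grip_width: 85.6
finger_force: 0.0
```

Emit:
jog_arm:
  increments:
    - [0.626,-0.942,0,0,1]
    - [0.626,-0.942,0,0,1]
    - [0.626,-0.942,0,0,1]
    - [0,0,0,0,1]
    - [0,0,0,0,1]
    - [0,0,0,0,1]
    - [0,0,0,0,1]
    - [0,0,0,0,1]

```text
t: 66.0
position: [671.0, -36.5, 111.3]
tcp_rot: [-179.9, 0.2, 5.3]
wrist_force: [0.4, 0.7, 1.1]
grip_width: 85.6
finger_force: 0.0
```

```bash
python3 - <<'E'
from cups import *
print(sense()['position'],sense()['tcp_rot']); cups('wrist'); cups('top')
E
```

```text
[670.95650838 -36.54793717 111.29937035] [-179.94453492    0.22436386    5.3266883 ]
wrist px [259. 207.] C (674.8, -33.8) size [60.5 60.7] top 41.1
top px [428. 218.] C (468.5, -413.7) size [58.8 59.4] top 61.3
top px [275. 232.] C (443.0, -4.6) size [50.  60.7] top 41.7
```

Emit:
jog_arm:
  increments:
    - [0.2,-0.117,0.9,0,1]
    - [0,0,0.93,0,1]
    - [0,0,0.93,0,1]
    - [0,0,0.93,0,1]
    - [0,0,0,0,1]
    - [0,0,0,0,1]
    - [0,0,0,0,-1]
    - [0,0,0,0,-1]

```text
t: 66.9
position: [675.4, -32.9, 38.7]
tcp_rot: [-179.9, 0.1, 5.4]
wrist_force: [-5.8, 0.7, 20.0]
grip_width: 61.4
finger_force: 22.7
```

Emit:
jog_arm:
  increments:
    - [0,0,0,0,-1]
    - [0,0,0,0,-1]
    - [0,0,0,0,-1]
    - [0,0,0,0,-1]
    - [0,0,-0.5,0,-1]
    - [0,0,-1,0,-1]
    - [0,0,-1,0,-1]
    - [0,0,-1,0,-1]

```text
t: 67.7
position: [675.1, -33.0, 109.4]
tcp_rot: [-179.9, 0.2, 5.4]
wrist_force: [0.2, -0.4, 0.4]
grip_width: 60.7
finger_force: 27.3
```

Emit:
jog_arm:
  increments:
    - [-0.634,0.944,-0.5,0,-1]
    - [-0.634,0.944,0,0,-1]
    - [-0.634,0.944,0,0,-1]
    - [-0.634,0.944,0,0,-1]
    - [-0.634,0.944,0,0,-1]
    - [-0.634,0.944,0,0,-1]
    - [-0.634,0.944,0,0,-1]
    - [-0.634,0.944,0,0,-1]

```text
t: 68.5
position: [587.9, -193.8, 118.9]
tcp_rot: [-180.0, 0.1, 5.4]
wrist_force: [0.3, 0.0, -0.5]
grip_width: 60.6
finger_force: 27.3
```

Emit:
jog_arm:
  increments:
    - [-0.634,0.944,0,0,-1]
    - [-0.634,0.944,0,0,-1]
    - [-0.634,0.944,0,0,-1]
    - [-0.634,0.944,0,0,-1]
    - [-0.634,0.944,0,0,-1]
    - [-0.634,0.944,0,0,-1]
    - [-0.634,0.944,0,0,-1]
    - [-0.634,0.944,0,0,-1]

```text
t: 69.3
position: [501.1, -353.8, 119.1]
tcp_rot: [-180.0, 0.2, 5.4]
wrist_force: [0.3, -0.3, -1.4]
grip_width: 60.6
finger_force: 27.3
```

Emit:
jog_arm:
  increments:
    - [-0.634,0.944,0,0,-1]
    - [-0.634,0.944,0,0,-1]
    - [-0.634,0.944,0,0,-1]
    - [0,0,0,0,-1]
    - [0,0,0,0,-1]
    - [0,0,0,0,-1]
    - [0,0,0,0,-1]
    - [0,0,0,0,-1]

```text
t: 70.1
position: [469.3, -412.2, 118.1]
tcp_rot: [-179.9, 0.2, 5.4]
wrist_force: [-0.3, -0.8, 0.4]
grip_width: 60.5
finger_force: 27.3
```

Emit:
jog_arm:
  increments:
    - [-0.05,0.075,0.8,0,-1]
    - [0,0,0.8,0,-1]
    - [0,0,0.35,0,-1]
    - [0,0,0.15,0,-1]
    - [0,0,0.06,0,-1]
    - [0,0,0.06,0,-1]
    - [0,0,0,0,-1]
    - [0,0,0,0,-1]

```text
t: 70.9
position: [468.3, -414.3, 74.2]
tcp_rot: [-180.0, 0.2, 5.4]
wrist_force: [1.2, 1.0, 4.4]
grip_width: 60.6
finger_force: 27.8
```

Emit:
jog_arm:
  increments:
    - [0,0,0.06,0,-1]
    - [0,0,0.03,0,-1]
    - [0,0,0,0,-1]
    - [0,0,0,0,1]
    - [0,0,0,0,1]
    - [0,0,0,0,1]
    - [0,0,-0.9,0,1]
    - [0,0,-1,0,1]

```text
t: 71.7
position: [467.3, -414.1, 109.4]
tcp_rot: [-179.9, 0.3, 5.4]
wrist_force: [0.5, -0.2, 0.2]
grip_width: 85.6
finger_force: 0.0
```

```bash
python3 - <<'E'
from cups import *
print(sense()['position'],sense()['tcp_rot']); cups('wrist')
E
```

```text
[ 467.29198712 -414.05162706  109.40380239] [-179.86134737    0.29797013    5.37917005]
wrist px [262. 229.] C (468.7, -413.2) size [60.8 61.6] top 76.1
```

Emit:
jog_arm:
  increments:
    - [0.031,-0.985,0,0,1]
    - [0.031,-0.985,0,0,1]
    - [0.031,-0.985,0,0,1]
    - [0.031,-0.985,0,0,1]
    - [0.031,-0.985,0,0,1]
    - [0.031,-0.985,0,0,1]
    - [0.031,-0.985,0,0,1]
    - [0.031,-0.985,0,0,1]

```text
t: 72.55
position: [457.8, -255.8, 109.9]
tcp_rot: [-179.9, 0.2, 5.4]
wrist_force: [1.2, 0.2, -0.5]
grip_width: 85.7
finger_force: 0.0
```

Emit:
jog_arm:
  increments:
    - [0.031,-0.985,0,0,1]
    - [0.031,-0.985,0,0,1]
    - [0.031,-0.985,0,0,1]
    - [0.031,-0.985,0,0,1]
    - [0.031,-0.985,0,0,1]
    - [0.031,-0.985,0,0,1]
    - [0.031,-0.985,0,0,1]
    - [0.031,-0.985,0,0,1]

```text
t: 73.35
position: [447.9, -98.5, 110.1]
tcp_rot: [-179.9, 0.2, 5.4]
wrist_force: [0.7, -0.8, 1.0]
grip_width: 85.4
finger_force: 0.0
```

Emit:
jog_arm:
  increments:
    - [0.031,-0.985,0,0,1]
    - [0.031,-0.985,0,0,1]
    - [0.031,-0.985,0,0,1]
    - [0.031,-0.985,0,0,1]
    - [0.031,-0.985,0,0,1]
    - [0,0,0,0,1]
    - [0,0,0,0,1]
    - [0,0,0,0,1]

```text
t: 74.15
position: [441.9, -1.8, 110.1]
tcp_rot: [-179.9, 0.2, 5.3]
wrist_force: [-0.2, -0.1, -0.4]
grip_width: 85.6
finger_force: 0.0
```

```bash
python3 - <<'E'
from cups import *
print(sense()['position'],sense()['tcp_rot'],sense()['joints'].round()); cups('wrist'); cups('top')
E
```

```text
[441.90011859  -1.82511268 110.14573992] [-179.94628531    0.22310721    5.34900391] [  6.  14. -15. 127.   6.  40. -98.]
wrist px [259. 211.] C (443.6, 0.7) size [60.4 60.6] top 41.1
top px [429. 218.] C (467.5, -414.8) size [58.6 59.2] top 75.8
```

Emit:
jog_arm:
  increments:
    - [0.095,-0.115,0.9,0,1]
    - [0,0,0.9,0,1]
    - [0,0,0.9,0,1]
    - [0,0,0.93,0,1]
    - [0,0,0,0,1]
    - [0,0,0,0,1]
    - [0,0,0,0,-1]
    - [0,0,0,0,-1]

```text
t: 75.05
position: [444.0, 1.2, 38.5]
tcp_rot: [-179.9, 0.1, 5.4]
wrist_force: [-3.2, -0.7, 22.6]
grip_width: 59.3
finger_force: 25.1
```

Emit:
jog_arm:
  increments:
    - [0,0,0,0,-1]
    - [0,0,0,0,-1]
    - [0,0,0,0,-1]
    - [0,0,0,0,-1]
    - [0,0,-0.6,0,-1]
    - [0,0,-1,0,-1]
    - [0,0,-1,0,-1]
    - [0,0,-1,0,-1]

```text
t: 75.85
position: [443.7, 1.2, 111.4]
tcp_rot: [-179.9, 0.2, 5.4]
wrist_force: [0.3, 0.4, -0.6]
grip_width: 59.6
finger_force: 28.3
```

Emit:
jog_arm:
  increments:
    - [-0.033,0.988,-0.6,0,-1]
    - [-0.033,0.988,-0.4,0,-1]
    - [-0.033,0.988,0,0,-1]
    - [-0.033,0.988,0,0,-1]
    - [-0.033,0.988,0,0,-1]
    - [-0.033,0.988,0,0,-1]
    - [-0.033,0.988,0,0,-1]
    - [-0.033,0.988,0,0,-1]

```text
t: 76.65
position: [453.4, -157.5, 130.7]
tcp_rot: [-179.9, 0.2, 5.4]
wrist_force: [0.4, 0.6, -0.4]
grip_width: 60.0
finger_force: 28.3
```

Emit:
jog_arm:
  increments:
    - [-0.033,0.988,0,0,-1]
    - [-0.033,0.988,0,0,-1]
    - [-0.033,0.988,0,0,-1]
    - [-0.033,0.988,0,0,-1]
    - [-0.033,0.988,0,0,-1]
    - [-0.033,0.988,0,0,-1]
    - [-0.033,0.988,0,0,-1]
    - [-0.033,0.988,0,0,-1]

```text
t: 77.45
position: [463.0, -315.3, 130.6]
tcp_rot: [-179.9, 0.2, 5.4]
wrist_force: [0.2, 0.0, -0.8]
grip_width: 59.5
finger_force: 28.3
```

Emit:
jog_arm:
  increments:
    - [-0.033,0.988,0,0,-1]
    - [-0.033,0.988,0,0,-1]
    - [-0.033,0.988,0,0,-1]
    - [-0.033,0.988,0,0,-1]
    - [-0.033,0.988,0,0,-1]
    - [0,0,0,0,-1]
    - [0,0,0,0,-1]
    - [0,0,0,0,-1]

```text
t: 78.25
position: [469.1, -412.5, 129.5]
tcp_rot: [-179.9, 0.2, 5.4]
wrist_force: [0.0, 0.5, -0.3]
grip_width: 59.4
finger_force: 28.3
```

Emit:
jog_arm:
  increments:
    - [-0.04,0.06,0.8,0,-1]
    - [0,0,0.8,0,-1]
    - [0,0,0.2,0,-1]
    - [0,0,0.1,0,-1]
    - [0,0,0.06,0,-1]
    - [0,0,0.06,0,-1]
    - [0,0,0,0,-1]
    - [0,0,0,0,-1]

```text
t: 79.05
position: [468.5, -414.6, 89.4]
tcp_rot: [-180.0, 0.2, 5.4]
wrist_force: [0.5, 1.8, 4.8]
grip_width: 59.5
finger_force: 28.8
```

Emit:
jog_arm:
  increments:
    - [0,0,0.06,0,-1]
    - [0,0,0.03,0,-1]
    - [0,0,0,0,-1]
    - [0,0,0,0,1]
    - [0,0,0,0,1]
    - [0,0,0,0,1]
    - [0,0,-0.9,0,1]
    - [0,0,-1,0,1]

```text
t: 79.85
position: [467.6, -414.2, 124.5]
tcp_rot: [-179.9, 0.3, 5.4]
wrist_force: [0.1, 0.6, 0.1]
grip_width: 85.3
finger_force: 0.0
```

Emit:
jog_arm:
  increments:
    - [0,0,-1,0,1]
    - [0,0,-1,0,1]
    - [0,0,-1,0,1]
    - [0,0,-1,0,1]
    - [0,0,-1,0,1]
    - [0,0,-1,0,1]
    - [0,0,0,0,1]
    - [0,0,0,0,1]

```text
t: 80.65
position: [468.6, -414.6, 245.0]
tcp_rot: [-179.9, 0.2, 5.4]
wrist_force: [-0.5, 1.4, -0.7]
grip_width: 85.5
finger_force: 0.0
```

```bash
python3 - <<'E'
from cups import *
from spec import spec
print(sense()['position']); cups('wrist'); cups('top')
p,d,i=shot('wrist'); P=cloud(i,d)
for n,c in(('fossil',(444,-297)),('lep',(540,-288)),('magn',(560,-406))):
    try: print(n,spec(P,c,60,r=45,zlo=16))
    except Exception as e: print(e)
p2,_,i2=shot('top')
u,v=np.int32(proj(i2,[[500,270,145]])[0]); cr=p2[v-45:v+45,u-60:u+60]
s=cv2.imread('pics/w6.png')
cv2.imwrite('pics/f.png',np.vstack([cv2.resize(p,(400,300)),cv2.resize(cr,(400,300),interpolation=cv2.INTER_CUBIC)]))
q,_,_=shot('scene'); cv2.imwrite('pics/s.png',cv2.resize(q,(800,600)))
E
```

```text
[ 468.58971395 -414.62372252  244.95759407]
wrist px [261. 182.] C (468.9, -413.2) size [60.4 59.9] top 91.2
top px [428. 218.] C (464.8, -341.4) size [ 6.4 23.8] top 151.7
fossil ((444.6, -296.7), (64.9, 59.3), 89.0, 2803)
lep ((538.4, -287.0), (49.2, 58.7), 6.8, 2649)
magn ((560.0, -404.7), (45.2, 50.4), 6.5, 2193)
```

View pics/f.png

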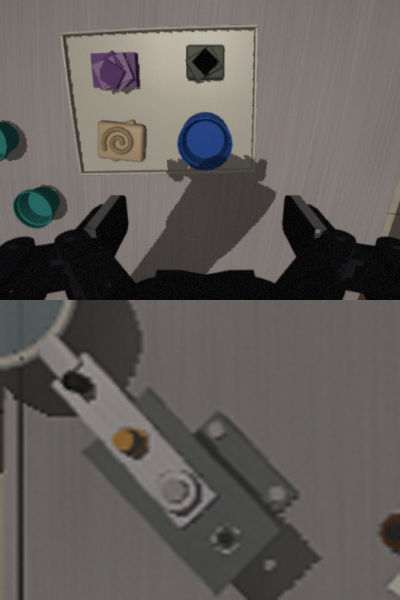

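View pics/s.png

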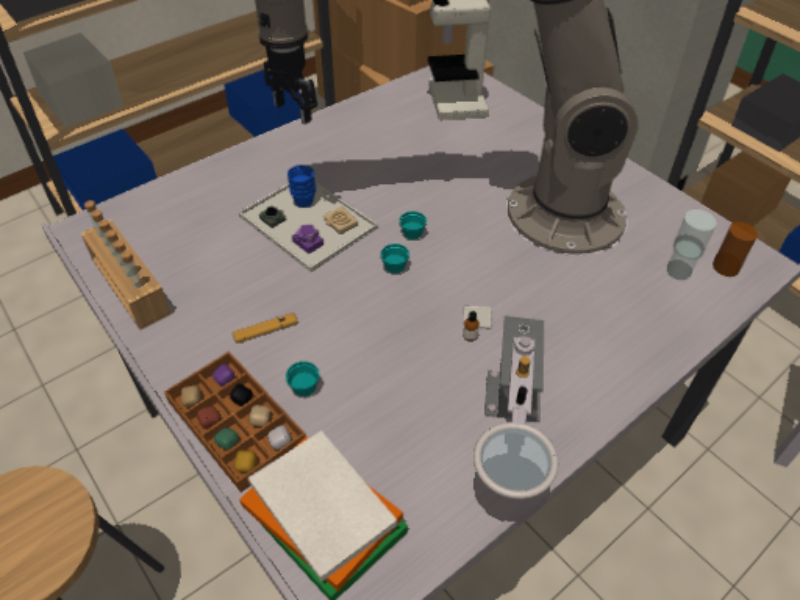

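In the final views all four blue cups form one upright stack (300,186 in the scene view) beside the three flat specimens. The screw is seated on the parked arm (524,367). The bystanders and the turquoise cups are untouched.

```bash
python3 -c "
from workcell import workorder; print(workorder.finish_job())"
```

```text
the job is handed in; nothing more can be done
None
```

The job is handed in, with no verdict shown: at about 81 s the arm was parked and pinned by the thumbscrew, the three specimens lay flat in the tray, and all four blue cups stood in one upright stack beside them.

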